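# Load the nursery steriliser: separate, stack, hold the sprung lid

## Robot

A 7-joint arm with a two-finger parallel gripper is mounted at the origin on the work surface. World frame = base frame: x ahead of the robot, y to its left, z up, the work surface at z = 0. Lengths are in m, angles in rad, forces in N, time in s.
With the tool pointing down it reaches from about 0.425 to 0.875 m from the base axis. Payload 4.7 kg.
Tool frame: the origin (TCP) lies on the mounting face of the last link; the fingertips stand 182 mm ahead of it and the grasp point (between the pads) lies 164 mm ahead of it; x points along the fingers, y is the direction in which the jaws open and shut, and the axes are right-handed (so a half turn about x gives the same grasp; the last joint's range is limited). The gripper opens to 87 mm and grips with 3 to 60 N. Pads are 19 mm wide; open, the fingers measure 117 mm over their backs; the gripper's body (75 mm by 190 mm) begins 51 mm behind the grasp point.
Start: joints at [-1.215, 0.321, -0.07, 1.45, 0.023, 1.371, -0.057], TCP at [0.218, 0.612, 0.405] pointing down, gripper open.
Joint ranges: [-2.86, 2.86], [-0.3, 2.09], [-1.38, 1.24], [0.06, 2.45], [-1.56, 4.7], [0.09, 2.05], [-2.69, 2.69]. Speed limits (rad/s): [2.57, 2.57, 3.14, 3.14, 3.14, 3.14, 3.14].

## Interface

Orientations are given as a rotation vector (axis times angle).
In Python, from bench import monitor, get_image, ctrl gives the robot as it stands.
- The arm moves only by the shell command python3 -m creep 'ROWS' [FORCE]. ROWS is JSON, a list of rows, each a list of 7 numbers: the shift along the tool's x, y, z in mm, then the turn, a rotation vector about the tool's x, y, z in rad, then the finger opening in mm, from 0 to 87. A call has 1 to 5 rows; each row shifts and turns the commanded pose from where the row before left it, along the tool's axes as they then stand; what a row does not reach is not made up. A row lasts 1/10 s, in which the tool goes at most 50 mm and 8.59 degrees, less where a joint would pass 70% of its speed; a pose out of reach is approached as far as the arm can. A call is refused whole if a number of a shift passes 50 or a number of a turn 0.15, either way. A call with a gripper value outside its range is refused whole. The fingers move at their own pace and stop on an object; FORCE is the grip in N (left out, the last holds). Time passes only in rows, so rows that do not move let the fingers close. It gives the time, the measured TCP pose, the force and the opening at its end, in the units of the state.
- monitor.get_state(): the state, without advancing time (a new reading comes with each control period).
- get_image(name): name is "side" or "top" or "wrist"; returns a dict with "img" (420x560x3 uint8, red, green, blue), "mtx" (3x3 intrinsics, pixels), "D" ([k1, k2, p1, p2, k3] as OpenCV has them; the pictures are not rectified), "view" (4x4, takes a point from world to camera coordinates). Camera axes: x right, y up, looking along -z (the intrinsics and any distortion apply to the point x, -y, -z); pixel columns grow to the right and rows downward; lengths in m; the calibration is good to about 2 mm. A picture is of the moment at which its call begins. There is no depth.
- ctrl.close_job(): hands the job in, once; it reports no verdict.
The state is a dict: "time": time; "joint_positions": joint angles; "qd": joint speeds; "joint_torque": joint torques, N m; "position": TCP position; "tool_rot": TCP orientation; "ft_force": force on the tool from outside, world axes, zero at the start; "torque": the same for the moment, N m; "grip_width": opening from 0.0 (shut) to 1.0 (fully open).
Only numpy, scipy, OpenCV 4.12 (cv2) and the standard library are available. Lean on these libraries where they do the work, as an engineer would, in place of code of your own. Each camera call takes 0.05 s, during which the arm holds its last target.

## Task

Get the next load ready for the steriliser: lay the notched wooden separator sheet flat and square on the pastel-blue tier full of green teats, let go of it, then stand the blue tier with the white carry bar squarely on the sheet and let go. Then lift the steriliser's sprung lid by the bar on top until the lid lies in line with the red pointer at its side, and finish while still holding it there, so that someone can slip the stack in; do not let go of the lid at the end. Leave the red pointer as it is set and the other things on the dresser where they are.

Things in the scene. Friction and masses are not known exactly. Their poses are not given: they have to be found in the camera images.
- base_tier_rim (a point): Lower tier: loose pastel-blue open tray, 100 (own x) x 140 (own y) x 42 mm tall, 4 mm walls, a thin middle wall along y up to the rim, six small green-and-cream teats low inside, 0.4 kg. Point: the centre of its rim's top, 42 mm above the dresser; z up. A half turn makes no difference. The sheet is 8 mm bigger all round.
- sheet_mid (a point): Separator sheet: loose rigid plywood plate, 116 (own x) x 156 (own y) x 6 mm, about 70 g. A notch in the middle of each long side, 50 mm long (y) and 37 mm deep (x), leaves a waist 42 mm wide along x, to be pinched from above. Point: its centre, mid-thickness. Starts on a fixed grey rest, underside 14 mm above the dresser, free below the notches. A half turn makes no difference.
- carry_tier_mid (a point): Upper tier: loose pastel-blue open tray, 100 (own x) x 140 (own y) mm, rim 42 mm high, about 0.2 kg, with an upright white carry bar along its own y through the middle: 12 mm thick along x, 100 mm long, its top 72 mm above the underside, 40 mm of free space either side of it. Point: its centre, 36 mm above its flat underside. A half turn makes no difference.
- base_tier: The lower tier as a whole (origin at the centre of its underside).
- sheet: The separator sheet as a whole (origin at the centre of its underside).
- carry_tier: The upper tier as a whole (origin at the centre of its underside).
- hinge (a point): Fixed white steriliser box, 200 (own x) x 180 (own y) x 120 mm. Point: the middle of the lid's hinge axis at its rear top edge, 125 mm above the dresser. Its x axis points to the rear, away from the lid's front edge; y lies along the hinge; z up.
- lid_bar (a point): Centre of the round aluminium bar on the mint-green lid: 12 mm thick, 100 mm long, parallel to the hinge, on posts 90 mm apart, 40 mm above the lid's top. Lid shut: 165 mm in front of the hinge axis and 45 mm above it; swings about the hinge, axes turning with the lid. Fingers straddle it from above, closing along the box's x, and may stay pointing down while it turns in them.
- steriliser_lid (a joint): Opening angle of the steriliser's lid, rad: 0 shut, grows as the front edge rises, stop at 1.35. A spring pulls it shut: about 4 N at the bar when shut, about 6 to 7 N at the pointer's angle; it snaps shut if let go.
- pointer (a joint): Angle at which the red pointer is set, rad, measured like the lid's angle (lid in line with the pointer when both are equal); somewhere from 0.55 to 0.9.
- pointer_tip (a point): Free tip of the red pointer, a 200 x 5 x 8 mm arm pivoted on the lid's hinge axis, outside the box's left-hand side as seen from the robot (its own +y side, 104 mm from the box's middle). Its x axis points from tip to pivot.
- monitor_camera: white baby-monitor camera, a 68 mm ball on a small round stand, 122 mm tall. Leave it alone. Origin at the centre of its underside.
- jar: glass jar with aluminium lid, 80 mm diameter, 110 mm tall. Leave it alone. Origin at the centre of its underside.
- rattle: yellow rattle, about 140 mm long, lying. Leave it alone. Origin at the centre of its underside.
- spare_tier: third pastel-blue tier, 100 x 140 x 42 mm, no carry bar, yellow dummies in it. Leave it alone. Origin at the centre of its underside.
- lotion: pale lotion bottle with white cap, 56 mm diameter, 150 mm tall. Leave it alone. Origin at the centre of its underside.
- hairbrush: small wooden baby brush, 160 mm long, lying. Leave it alone. Origin at the centre of its underside.
Not all that is in view belongs to the job. Leave any pink look-alike of the carry_tier alone.

How it is judged:
By the outcome, as a careful person would: the job done as asked, in the order asked, and still so for the second after the job is handed in, while the arm keeps its last pose, push and grip.
It also fails if it takes over 72 s, if anything falls off the work surface, if the arm or the gripper's body presses on something with over 40 N, if the wrist force passes 120 N, or if a joint passes its speed limit or range.

## Working session

There is one attempt and no reset: what is moved stays moved. The work goes in short steps, Python scripts to look and compute and a shell command to move; the robot and the scene stay as the last step left them, time stands still between calls to the robot, and variables do not carry over. Pictures are saved under pics/ and viewed, and the job is handed in when it is done.

```bash
ls; mkdir -p pics; python3 - <<'E'
from bench import monitor,get_image,ctrl
import cv2
s=monitor.get_state();print({k:s[k] for k in s})
for n in("side","top","wrist"):
    d=get_image(n);cv2.imwrite(f"pics/{n}0.png",d["img"][:,:,::-1]);print(n,d["mtx"],d["D"],d["view"])
E
```

```text
pics
{'time': 0.0, 'joint_positions': array([-1.2148978 ,  0.32182914, -0.07009441,  1.45164971,  0.02259599,
        1.37078133, -0.0568759 ]), 'qd': array([ 0.0005422 ,  0.00151671,  0.00087379, -0.00074598,  0.00141261,
        0.00113569,  0.00162317]), 'joint_torque': array([-2.96772059e-04, -4.91269076e+01, -4.03943919e-01, -3.12532103e+01,
       -6.37527765e-02,  4.36415698e-02,  1.59732731e-04]), 'position': array([0.21782712, 0.61220701, 0.40366996]), 'tool_rot': array([ 0.2666996 ,  1.55434214, -0.26964258]), 'ft_force': array([ 0.4181614 ,  0.177074  , -0.12343542]), 'torque': array([0.00830916, 0.03604098, 0.00880466]), 'grip_width': 0.9929396916241869}
side [[388.26017581   0.         279.72914248]
 [  0.         388.26017581 213.58626112]
 [  0.           0.           1.        ]] [-0.0940975  0.         0.         0.         0.       ] [[ 0.78206829 -0.62285048  0.02065113 -0.42857832]
 [ 0.42193039  0.55359303  0.7179899  -0.28693915]
 [-0.45863267 -0.55280379  0.69574711 -0.9953462 ]
 [ 0.          0.          0.          1.        ]]
top [[537.40433077   0.        
[... 194 characters left out ...]
1 -6.44206422e-04 -2.21703985e-02]
 [ 9.96251918e-01 -1.90610762e-02  8.43729253e-02 -5.47628064e-01]
 [-8.43698363e-02  9.67600101e-04  9.96434039e-01 -1.85338023e+00]
 [ 0.00000000e+00  0.00000000e+00  0.00000000e+00  1.00000000e+00]]
wrist [[358.3628265    0.         278.28916603]
 [  0.         358.3628265  212.40815718]
 [  0.           0.           1.        ]] [-0.03170018  0.          0.          0.          0.        ] [[ 3.35145117e-01  9.42166061e-01 -9.28933475e-04 -6.49172007e-01]
 [-9.07550926e-01  3.22566788e-01 -2.68890284e-01  3.30638280e-02]
 [-2.53039656e-01  9.09603201e-02  9.63170365e-01 -3.90127222e-01]
 [ 0.00000000e+00  0.00000000e+00  0.00000000e+00  1.00000000e+00]]
```

View pics/top0.png

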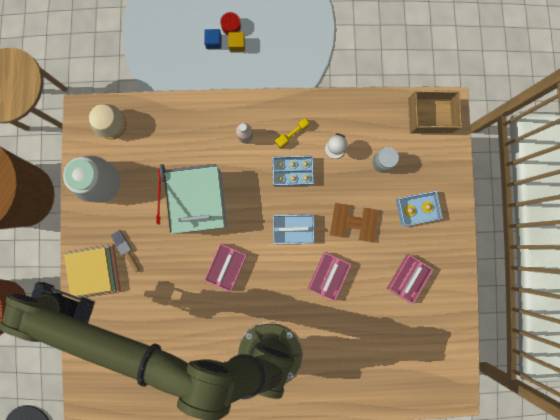

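View pics/side0.png

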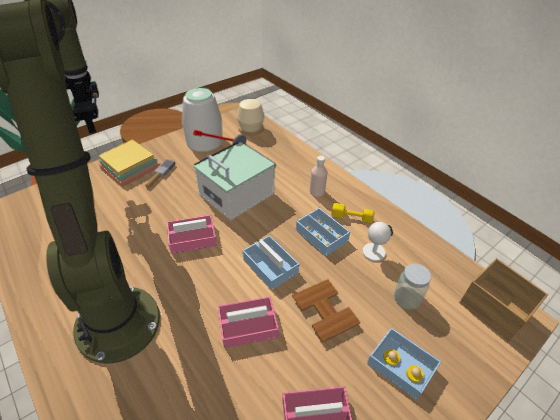

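View pics/wrist0.png

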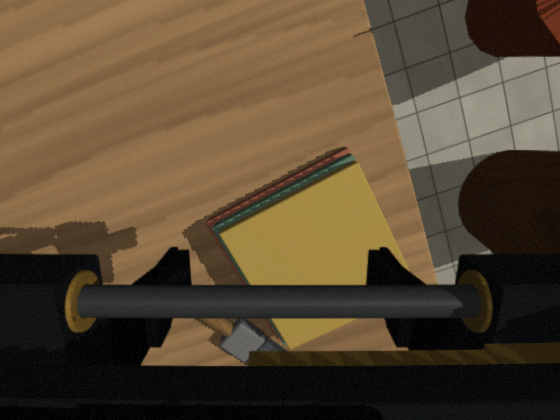

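The top view shows what could be confused with what:
- **Teats tier:** blue tier with teats (293,171), against the spare tier with yellow dummies (420,209).
- **Carry tier:** blue tier with white bar (293,230), against the pink look-alikes (227,268), (330,276) and (411,279).
- **Sheet:** the notched plate (356,222). The brown tray (435,112) is something else.
- **Steriliser:** (195,200), with the red pointer (160,195).

By the description I choose (293,171), (293,230) and (356,222). Next is the close crop.

```bash
cat > h.py <<'E'
import numpy as np,cv2
from bench import monitor,get_image,ctrl
def grab(n,f=None):
    d=get_image(n)
    if f: cv2.imwrite("pics/"+f,d["img"][:,:,::-1])
    return d
def ray(d,uv):
    p=cv2.undistortPoints(np.array(uv,float).reshape(-1,1,2),d["mtx"],np.array(d["D"])).reshape(-1,2)
    R=d["view"][:3,:3];t=d["view"][:3,3]
    v=np.c_[p[:,0],-p[:,1],-np.ones(len(p))]@R
    return -R.T@t, v/np.linalg.norm(v,axis=1)[:,None]
def plane(d,uv,z):
    o,v=ray(d,uv); return o+v*((z-o[2])/v[:,2])[:,None]
def tri(obs):
    A=np.zeros((3,3));b=np.zeros(3);L=[]
    for d,uv in obs:
        o,v=ray(d,[uv]);P=np.eye(3)-np.outer(v[0],v[0]);A+=P;b+=P@o;L.append((o,P))
    x=np.linalg.solve(A,b);return x,[np.linalg.norm(P@(x-o)) for o,P in L]
def proj(d,X):
    X=np.atleast_2d(X);c=X@d["view"][:3,:3].T+d["view"][:3,3]
    c=c*[1,-1,-1]
    return cv2.projectPoints(c,np.zeros(3),np.zeros(3),d["mtx"],np.array(d["D"]))[0].reshape(-1,2)
def mask(d,lo,hi):
    return cv2.inRange(cv2.cvtColor(d["img"],cv2.COLOR_RGB2HSV),np.array(lo),np.array(hi))
def crop(d,f,x0,y0,x1,y1,k):
    cv2.imwrite("pics/"+f,cv2.resize(d["img"][y0:y1,x0:x1,::-1],None,fx=k,fy=k,interpolation=cv2.INTER_CUBIC))
E
python3 - <<'E'
from h import *
t=grab("top");s=grab("side")
crop(t,"ct1.png",260,140,460,260,4);crop(s,"cs1.png",230,190,450,350,3.5)
crop(t,"ct2.png",145,150,245,250,6);crop(s,"cs2.png",180,120,290,220,6)
for n,d in(("top",t),("side",s)):
    m=mask(d,(97,60,90),(115,255,255))
    for c in cv2.findContours(m,cv2.RETR_EXTERNAL,2)[0]:
        if cv2.contourArea(c)>100: print(n,cv2.minAreaRect(c),cv2.contourArea(c))
E
```

```text
top ((293.5, 228.5), (27.0, 39.0), 90.0) 968.5
top ((418.5384826660156, 208.1923370361328), (26.867908477783203, 40.20380401611328), 78.69007110595703) 983.0
top ((292.8099670410156, 170.50906372070312), (27.635353088378906, 39.24125289916992), 87.27368927001953) 800.5
top ((211.5, 36.5), (15.0, 15.0), 90.0) 210.0
side ((403.6341247558594, 362.92828369140625), (62.42586135864258, 44.031314849853516), 35.31121063232422) 2543.0
side ((270.54339599609375, 261.0018615722656), (50.86363983154297, 36.42770004272461), 47.48955154418945) 1220.5
side ((322.3983154296875, 230.54197692871094), (49.54149627685547, 32.9073600769043), 41.00908279418945) 1322.0
```

View pics/ct1.png

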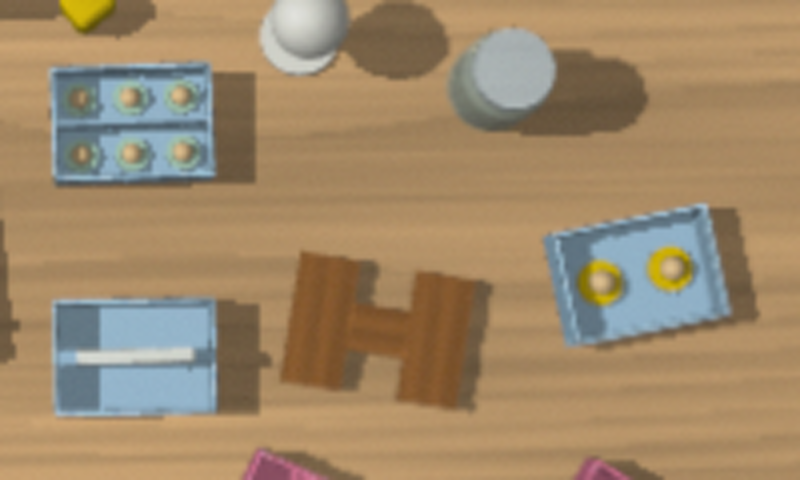

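View pics/cs1.png

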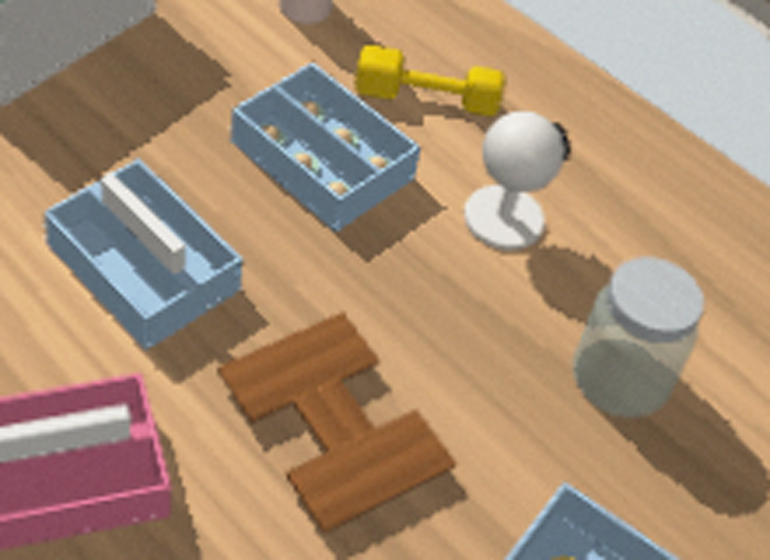

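View pics/ct2.png

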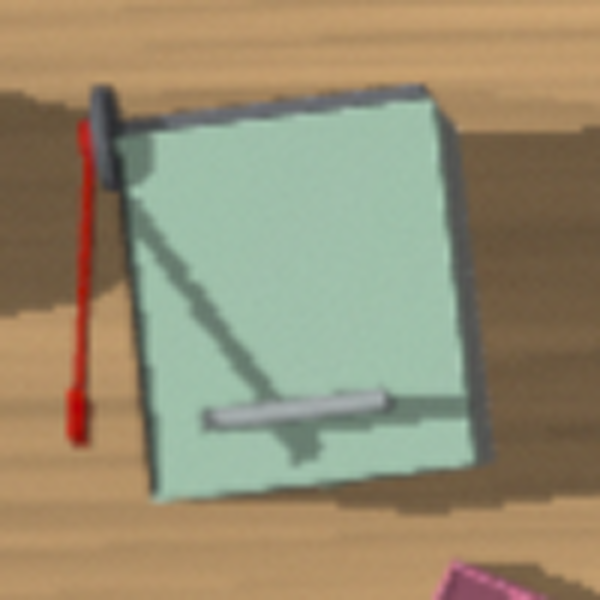

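View pics/cs2.png

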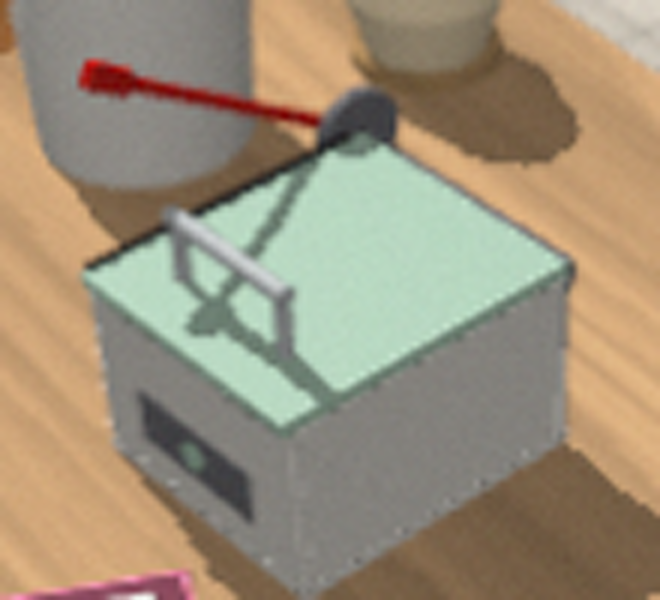

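The close crop confirms the choice. The green teats tier is at top-left, the blue tier with the white bar sits below it, and the sheet has notches on both long sides. Next I triangulate the corners.

```bash
python3 - <<'E'
from h import *
t=grab("top");s=grab("side")
def T1(u,v):return((u+.5)/4-.5+260,(v+.5)/4-.5+140)
def S1(u,v):return((u+.5)/3.5-.5+230,(v+.5)/3.5-.5+190)
def T2(u,v):return((u+.5)/6-.5+145,(v+.5)/6-.5+150)
def S2(u,v):return((u+.5)/6-.5+180,(v+.5)/6-.5+120)
np.set_printoptions(precision=4,suppress=True)
G={"sheet":[((302,252),(345,314)),((490,281),(455,463)),((466,409),(325,530)),((281,381),(220,370))],
"base":[((50,69),(312,64)),((210,63),(418,150)),((215,181),(340,212)),((55,185),(233,112))],
"carry":[((53,300),(137,162)),((216,300),(241,263)),((215,413),(150,325)),((55,415),(46,215))],
"bar":[((77,357),(108,175)),((193,354),(180,248))]}
H={"lid":[((432,97),(572,262)),((475,465),(287,430)),((155,498),(85,268))],"lbar":[((205,418),(170,215)),((385,400),(288,293))],"ptr":[((78,430),(92,75)),((85,130),(320,122))]}
for g,TT,SS in((G,T1,S1),(H,T2,S2)):
  for k,L in g.items():
    X=[tri([(t,TT(*a)),(s,SS(*b))]) for a,b in L]
    for x,e in X: print(k,x,np.round(e,4))
    P=np.array([x for x,e in X]);print(" mean",P.mean(0),"edges",[round(np.linalg.norm(P[i]-P[i-1]),4) for i in range(len(P))])
    d=P[0]-P[1];print(" yaw of first edge",np.degrees(np.arctan2(d[1],d[0])))
S=monitor.get_state();print(S["time"])
from scipy.spatial.transform import Rotation as R
print(R.from_rotvec(S["tool_rot"]).as_matrix())
w=grab("wrist");V=w["view"];print("cam in tool",R.from_rotvec(S["tool_rot"]).as_matrix().T@(-V[:3,:3].T@V[:3,3]-S["position"]));print(R.from_rotvec(S["tool_rot"]).as_matrix().T@V[:3,:3].T)
E
```

```text
sheet [ 0.5292 -0.242   0.0162] [0.0007 0.0007]
sheet [ 0.4955 -0.4003  0.032 ] [0.0049 0.0049]
sheet [ 0.3855 -0.3777  0.0276] [0.0035 0.0035]
sheet [ 0.4164 -0.2204  0.0142] [0.0002 0.0002]
 mean [ 0.4566 -0.3101  0.0225] edges [np.float64(0.1149), np.float64(0.1626), np.float64(0.1124), np.float64(0.1609)]
 yaw of first edge 77.96699367717444
base [ 0.6917 -0.0238  0.0373] [0.0003 0.0003]
base [ 0.6936 -0.1627  0.036 ] [0.0012 0.0012]
base [ 0.5925 -0.1666  0.0277] [0.0012 0.0012]
base [ 0.5906 -0.0268  0.0378] [0.0013 0.0013]
 mean [ 0.6421 -0.095   0.0347] edges [np.float64(0.1012), np.float64(0.139), np.float64(0.1016), np.float64(0.1402)]
 yaw of first edge 90.77621885713494
carry [ 0.4888 -0.0217  0.0343] [0.0013 0.0013]
carry [ 0.4865 -0.163   0.0366] [0.0007 0.0007]
carry [ 0.3909 -0.1617  0.0306] [0.0017 0.0017]
carry [ 0.3905 -0.0223  0.034 ] [0. 0.]
 mean [ 0.4392 -0.0922  0.0339] edges [np.float64(0.0983), np.float64(0.1413), np.float64(0.0958), np.float64(0.1394)]
 yaw of first edge 89.04557700840077
bar [ 0.4399 -0.0425  0.0685] [0.0008 0.0008]
bar [ 0.4396 -0.1403  0
[... 309 characters left out ...]
oat64(0.2689), np.float64(0.2045), np.float64(0.1777)]
 yaw of first edge 6.116725316523459
lbar [0.4721 0.2818 0.1675] [0.0013 0.0013]
lbar [0.4817 0.1829 0.1703] [0.0007 0.0007]
 mean [0.4769 0.2323 0.1689] edges [np.float64(0.0994), np.float64(0.0994)]
 yaw of first edge 95.53658054802645
ptr [0.464  0.3369 0.2311] [0.0011 0.0011]
ptr [0.6286 0.3612 0.1236] [0.0099 0.0099]
 mean [0.5463 0.3491 0.1774] edges [np.float64(0.1981), np.float64(0.1981)]
 yaw of first edge -171.60124821669075
0.35
[[-0.0001  0.3351  0.9422]
 [-0.0004  0.9422 -0.3351]
 [-1.     -0.0004  0.0001]]
cam in tool [ 0.0197 -0.0003 -0.0731]
[[-0.0008  0.2688 -0.9632]
 [ 1.      0.0002 -0.0008]
 [ 0.     -0.9632 -0.2688]]
```

```bash
cat > plan.py <<'E'
import sys
from h import *
from scipy.spatial.transform import Rotation as R
def plan(p,yaw,n,step=None):
    """straight move, tool pointing down, jaw (tool y) yaw deg; prints rows"""
    S=monitor.get_state();R0=R.from_rotvec(S["tool_rot"]);y=np.radians(yaw)
    ty=np.array([np.cos(y),np.sin(y),0]);tx=np.array([0,0,-1.]);Rt=R.from_matrix(np.c_[tx,ty,np.cross(tx,ty)])
    rv=(R0.inv()*Rt).as_rotvec();D=np.array(p)-S["position"]
    c=R0
    print("t",round(S["time"],2),"dist mm",np.round(D*1000,1),"turn",np.round(rv,3),"per row",np.round(rv/n,4))
    for i in range(n):
        print(np.round(c.inv().apply(D/n)*1000,1),np.round(np.linalg.norm(D/n)*1000,1)); c=c*R.from_rotvec(rv/n)
if __name__=="__main__":
    a=[float(v) for v in sys.argv[1:]];plan(a[:3],a[3],int(a[4]))
E
python3 plan.py .5 .2 .47 5 15
```

```text
t 0.4 dist mm [ 282.1 -412.4   65.4] turn [1.142 0.    0.   ] per row [0.0761 0.     0.    ]
[ -4.4 -19.6  26.9] 33.6
[ -4.4 -17.5  28.3] 33.6
[ -4.4 -15.3  29.6] 33.6
[ -4.4 -13.   30.7] 33.6
[ -4.4 -10.6  31.6] 33.6
[-4.4 -8.2 32.3] 33.6
[-4.4 -5.7 32.8] 33.6
[-4.4 -3.2 33.2] 33.6
[-4.4 -0.7 33.3] 33.6
[-4.4  1.9 33.3] 33.6
[-4.4  4.4 33. ] 33.6
[-4.4  6.9 32.6] 33.6
[-4.4  9.3 32. ] 33.6
[-4.4 11.7 31.2] 33.6
[-4.4 14.1 30.2] 33.6
```

```bash
python3 -m creep '[[-12,-20,27,0.076,0,0,87],[-12,-17,28,0.076,0,0,87],[-12,-15,29,0.076,0,0,87],[-12,-13,31,0.076,0,0,87],[-12,-11,32,0.076,0,0,87]]' 20
```

```text
time: 0.9
position: [0.3123, 0.4737, 0.4654]
tool_rot: [0.567, 1.495, -0.567]
ft_force: [0.1, 1.8, -0.1]
grip_width: 0.999
```

```bash
python3 -m creep '[[-5,-8,32,0.076,0,0,87],[0,-6,33,0.076,0,0,87],[0,-3,33,0.076,0,0,87],[0,-1,33,0.076,0,0,87],[0,2,33,0.076,0,0,87]]'
```

```text
time: 1.4
position: [0.4063, 0.336, 0.469]
tool_rot: [0.86, 1.394, -0.862]
ft_force: [0.2, -0.2, 0.2]
grip_width: 0.997
```

```bash
python3 -m creep '[[0,4,33,0.076,0,0,87],[0,7,33,0.076,0,0,87],[0,9,32,0.076,0,0,87],[0,12,31,0.076,0,0,87],[0,14,30,0.076,0,0,87]]'; python3 - <<'E'
from h import *
d=grab("wrist","w1.png");np.savez("w1.npz",**d)
E
python3 plan.py .54 -.15 .47 0 12
```

```text
time: 1.9
position: [0.4999, 0.1984, 0.469]
tool_rot: [1.147, 1.248, -1.148]
ft_force: [0.6, -0.2, 0.2]
grip_width: 0.999
t 1.95 dist mm [  37.1 -342.3    0.9] turn [ 0.072  0.004 -0.002] per row [ 0.006   0.0003 -0.0001]
[ 0.   1.  28.7] 28.7
[ 0.   1.2 28.7] 28.7
[ 0.   1.4 28.7] 28.7
[ 0.   1.5 28.6] 28.7
[ 0.   1.7 28.6] 28.7
[-0.   1.9 28.6] 28.7
[-0.   2.1 28.6] 28.7
[-0.   2.2 28.6] 28.7
[-0.   2.4 28.6] 28.7
[-0.   2.6 28.6] 28.7
[-0.1  2.7 28.6] 28.7
[-0.1  2.9 28.5] 28.7
```

View pics/w1.png

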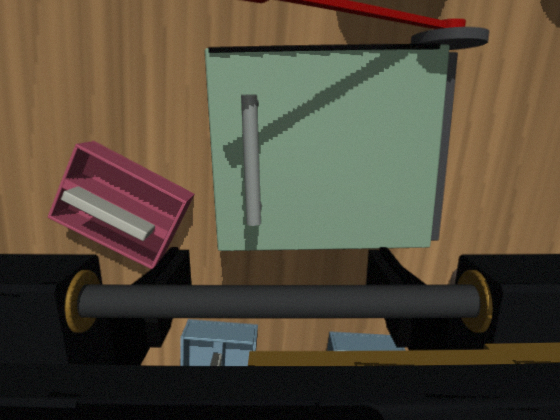

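Wrist view 1 shows the lid at 208–447 × 47–248 px, with its bar ends at (250,100) and (253,222), and the red pointer along the top edge. Next stop is over the two tiers.

```bash
python3 -m creep '[[0,2,34,0.012,0,0,87],[0,2,34,0.012,0,0,87],[0,3,34,0.012,0,0,87],[0,3,34,0.012,0,0,87],[0,4,34,0.012,0,0,87]]'
```

```text
time: 2.45
position: [0.524, 0.0297, 0.469]
tool_rot: [1.189, 1.223, -1.19]
ft_force: [0.8, 0.4, -0.4]
grip_width: 1.001
```

```bash
python3 -m creep '[[0,4,34,0.012,0,0,87],[0,4,34,0,0,0,87],[0,4,34,0,0,0,87],[0,4,34,0,0,0,87],[0,4,34,0,0,0,87]]'; python3 - <<'E'
from h import *
d=grab("wrist","w2.png");np.savez("w2.npz",**d)
E
python3 plan.py .457 -.36 .45 -12 8
```

```text
time: 2.95
position: [0.547, -0.1398, 0.469]
tool_rot: [1.198, 1.217, -1.198]
ft_force: [0.0, 1.3, 0.4]
grip_width: 0.998
t 3.0 dist mm [ -89.3 -213.6  -19.2] turn [ 0.217  0.005 -0.   ] per row [ 0.0271  0.0006 -0.    ]
[  2.5 -11.4  26.6] 29.0
[  2.5 -10.6  26.9] 29.0
[ 2.5 -9.9 27.2] 29.0
[ 2.5 -9.2 27.4] 29.0
[ 2.5 -8.4 27.7] 29.0
[ 2.5 -7.7 27.9] 29.0
[ 2.4 -6.9 28.1] 29.0
[ 2.4 -6.1 28.3] 29.0
```

View pics/w2.png

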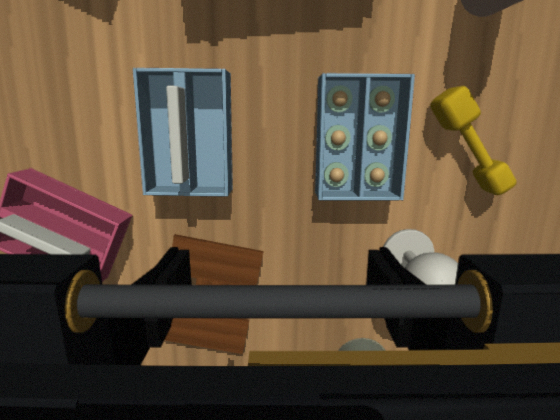

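Wrist view 2 shows the carry tier at (183,132) with its white bar, the teats tier at (365,137), and the monitor camera near (410,250). Moving on to hover near the sheet.

```bash
python3 -m creep '[[4,-11,29,0.03,0,0,87],[4,-11,29,0.03,0,0,87],[4,-10,30,0.03,0,0,87],[4,-10,30,0.03,0,0,87],[4,-9,30,0.03,0,0,87]]'
```

```text
time: 3.5
position: [0.489, -0.2848, 0.4489]
tool_rot: [1.309, 1.143, -1.309]
ft_force: [0.1, 1.7, 0.1]
grip_width: 1.0
```

```bash
python3 -m creep '[[0,-8,25,0.03,0,0,87],[0,-8,25,0.03,0,0,87],[0,-7,20,0,0,0,87]]'; python3 - <<'E'
from h import *
d=grab("wrist","w3.png");np.savez("w3.npz",**d)
crop(dict(np.load("w2.npz")),"w2c.png",110,50,430,220,2.4)
E
```

```text
time: 3.8
position: [0.4547, -0.3505, 0.449]
tool_rot: [1.352, 1.111, -1.353]
ft_force: [0.1, 0.5, -0.7]
grip_width: 0.998
```

View pics/w3.png

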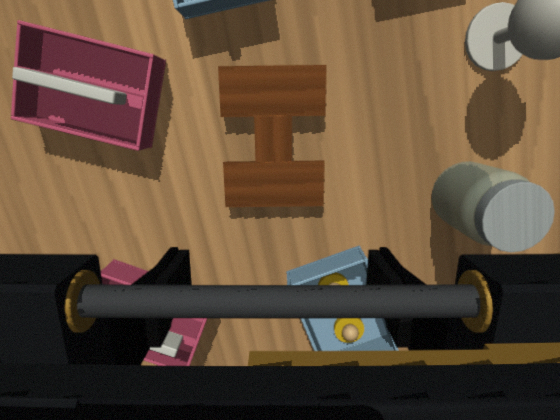

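View pics/w2c.png

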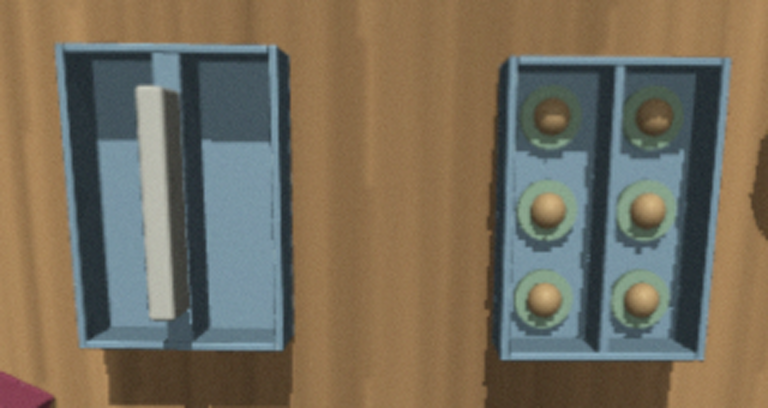

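```bash
cat > meas.py <<'E'
from h import *
np.set_printoptions(precision=4,suppress=True)
w2=dict(np.load("w2.npz"));w3=dict(np.load("w3.npz"));w1=dict(np.load("w1.npz"))
C=lambda u,v:((u+.5)/2.4-.5+110,(v+.5)/2.4-.5+50)
def rect(P,lbl):
    c=P.mean(0);e=(P[0]-P[3]+P[1]-P[2])/2;print(lbl,"centre",c,"long yaw",np.degrees(np.arctan2(e[1],e[0])),"len",np.linalg.norm(e),"wid",np.linalg.norm((P[1]-P[0]+P[2]-P[3])/2))
rect(plane(w2,[C(512,57),C(730,59),C(705,360),C(499,360)],.042),"base")
rect(plane(w2,[C(57,44),C(276,45),C(283,348),C(80,348)],.042),"carry")
rect(plane(w2,[C(137,87),C(163,87),C(175,318),C(151,318)],.072),"carrybar")
m=mask(w3,(3,110,40),(14,255,255))
c=max(cv2.findContours(m,cv2.RETR_EXTERNAL,2)[0],key=cv2.contourArea)
h=cv2.convexHull(c);q=cv2.approxPolyDP(h,6,True).reshape(-1,2);print(q,cv2.contourArea(c))
E
python3 meas.py; python3 - <<'E'
from h import *
crop(dict(np.load("w3.npz")),"w3c.png",205,50,345,220,4)
E
```

```text
base centre [ 0.6431 -0.0934  0.042 ] long yaw 90.71364090838165 len 0.13877069383152252 wid 0.0993316499896866
carry centre [ 0.439  -0.0907  0.042 ] long yaw 89.89853269474645 len 0.13854760579806946 wid 0.09855649818550583
carrybar centre [ 0.4394 -0.0906  0.072 ] long yaw 89.99238978626794 len 0.09789803903864457 wid 0.010835007836160062
[[325  65]
 [323 205]
 [226 206]
 [218  67]] 11426.0
```

View pics/w3c.png

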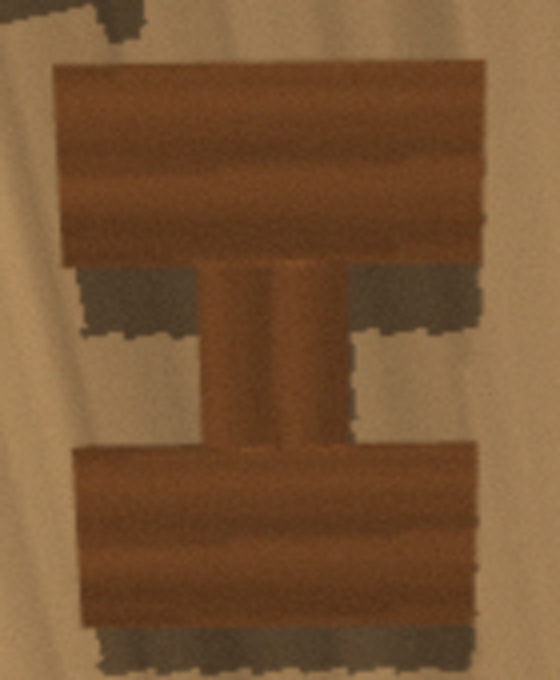

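```bash
cat >> meas.py <<'E'
print("----")
D=lambda u,v:((u+.5)/4-.5+205,(v+.5)/4-.5+50)
Q=[D(54,65),D(486,60),D(474,627),D(83,627)]
rect(plane(w3,Q,.020),"sheet@20")
rect(plane(w3,[D(62,267),D(482,266),D(476,442),D(74,449)],.020),"sheet inner")
print("waist",plane(w3,[D(200,350),D(351,350)],.02))
t=grab("top");s=grab("side")
T1=lambda u,v:((u+.5)/4-.5+260,(v+.5)/4-.5+140)
S1=lambda u,v:((u+.5)/3.5-.5+230,(v+.5)/3.5-.5+190)
tt=[(281,381),(302,252),(490,281),(466,409)];ss=[(220,370),(345,314),(455,463),(325,530)]
for a,b,c in zip(Q,tt,ss): print(tri([(w3,a),(s,S1(*c))]),tri([(w3,a),(t,T1(*b))])[0])
for nm,wq,sq in(("base",[(512,57),(730,59),(705,360),(499,360)],[(233,112),(312,64),(418,150),(340,212)]),("carry",[(57,44),(276,45),(283,348),(80,348)],[(46,215),(137,162),(241,263),(150,325)])):
    P=[tri([(w2,C(*a)),(s,S1(*b))]) for a,b in zip(wq,sq)]
    for x,e in P: print(nm,x,e[0])
T2=lambda u,v:((u+.5)/6-.5+145,(v+.5)/6-.5+150)
S2=lambda u,v:((u+.5)/6-.5+180,(v+.5)/6-.5+120)
print("lbar",[tri([(w1,a),(s,S2(*b)),(t,T2(*c))]) for a,b,c in(((250,97),(170,215),(205,418)),((253,224),(288,293),(385,400)))])
E
python3 meas.py
```

```text
base centre [ 0.6431 -0.0934  0.042 ] long yaw 90.71364090838165 len 0.13877069383152252 wid 0.0993316499896866
carry centre [ 0.439  -0.0907  0.042 ] long yaw 89.89853269474645 len 0.13854760579806946 wid 0.09855649818550583
carrybar centre [ 0.4394 -0.0906  0.072 ] long yaw 89.99238978626794 len 0.09789803903864457 wid 0.010835007836160062
[[325  65]
 [323 205]
 [226 206]
 [218  67]] 11426.0
----
sheet@20 centre [ 0.4578 -0.3055  0.02  ] long yaw 79.41691822630891 len 0.15602573704693612 wid 0.11548102390455589
sheet inner centre [ 0.4576 -0.3052  0.02  ] long yaw 79.46235372763438 len 0.049508175537183376 wid 0.11544126883389874
waist [[ 0.4378 -0.2992  0.02  ]
 [ 0.4794 -0.3075  0.02  ]]
(array([ 0.4156, -0.2189,  0.0146]), [np.float64(0.0018728188657531292), np.float64(0.0018728188657531081)]) [ 0.4161 -0.219   0.026 ]
(array([ 0.5308, -0.2399,  0.013 ]), [np.float64(0.0013572172790803502), np.float64(0.0013572172790804035)]) [ 0.5279 -0.2402  0.0276]
(array([ 0.4997, -0.3934,  0.0184]), [np.float64(0.0006332793866087735), np.float64(0.000633279386608817)]) [ 0.5103 -0.437  -0.1
[... 156 characters left out ...]
.0239  0.0331] 0.0003085217105608531
base [ 0.6934 -0.0227  0.0356] 5.3129033001734143e-05
base [ 0.6947 -0.1624  0.0359] 0.0018927711877516978
base [ 0.5949 -0.1669  0.0265] 0.0005772074938769023
carry [ 0.389  -0.0223  0.036 ] 0.0015879798476516902
carry [ 0.4874 -0.0207  0.0345] 0.0004450135078940008
carry [ 0.4873 -0.1611  0.0339] 1.2855847501037198e-06
carry [ 0.3886 -0.1637  0.0357] 0.002249443065784804
lbar [(array([0.4719, 0.2813, 0.168 ]), [np.float64(0.000377584546953608), np.float64(0.001287619113988425), np.float64(0.0013119998296889218)]), (array([0.4813, 0.1826, 0.1709]), [np.float64(0.0005832144403030841), np.float64(0.0009819209430147117), np.float64(0.0006741931629505042)])]
```

```bash
python3 plan.py .4578 -.3054 .27 -10.6 5;
```

```text
t 3.95 dist mm [   3.    44.8 -179.3] turn [-0.013 -0.     0.001] per row [-0.0025 -0.0001  0.0002]
[35.9 -1.1 -8.9] 37.0
[35.9 -1.1 -8.9] 37.0
[35.9 -1.1 -8.9] 37.0
[35.9 -1.1 -8.9] 37.0
[35.9 -1.1 -8.9] 37.0
```

```bash
python3 -m creep '[[36,-1,-9,-0.003,0,0,65],[36,-1,-9,-0.003,0,0,65],[36,-1,-9,-0.002,0,0,65],[36,-1,-9,-0.002,0,0,65],[35,-1,-9,-0.002,0,0,65]]'; python3 - <<'E'
from h import *
d=grab("wrist","w4.png")
E
python3 plan.py .4578 -.3054 .187 -10.6 5
```

```text
time: 4.45
position: [0.4604, -0.3014, 0.269]
tool_rot: [1.341, 1.12, -1.339]
ft_force: [0.5, 0.2, -0.8]
grip_width: 0.759
t 4.5 dist mm [ -1.1  -7.2 -76.3] turn [ 0.008 -0.005  0.01 ] per row [ 0.0016 -0.0009  0.0019]
[15.2  0.2  1.5] 15.3
[15.2  0.2  1.5] 15.3
[15.2  0.1  1.5] 15.3
[15.3  0.1  1.5] 15.3
[15.3  0.1  1.5] 15.3
```

View pics/w4.png

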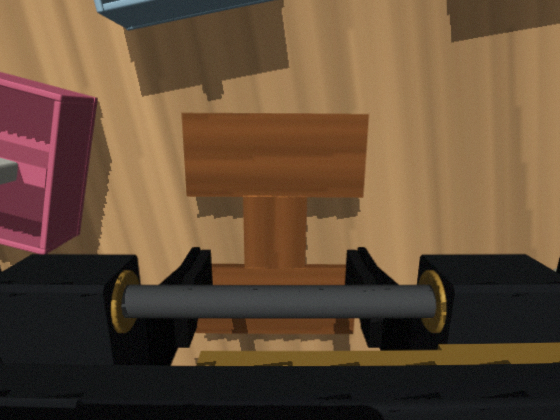

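The waist spans columns 245–307 (centre about 276) and lies midway between the fingers at 211 and 347. I can descend.

```bash
python3 -m creep '[[15,0,0,0,0,0,65],[15,0,1,0,0,0,65],[15,0,1,0,0,0,65],[15,0,0,0,0,0,65],[0,0,0,0,0,0,65]]'; python3 plan.py .4578 -.3054 .187 -10.6 3
```

```text
time: 5.0
position: [0.4587, -0.3055, 0.2088]
tool_rot: [1.341, 1.121, -1.344]
ft_force: [0.5, -0.1, 0.1]
grip_width: 0.745
t 5.0 dist mm [ -0.9   0.1 -21.8] turn [ 0.003 -0.001  0.003] per row [ 0.0011 -0.0002  0.0011]
[ 7.3 -0.3  0. ] 7.3
[ 7.3 -0.3  0. ] 7.3
[ 7.3 -0.3  0. ] 7.3
```

```bash
python3 -m creep '[[7,0,0,0,0,0,65],[7,0,0,0.003,0,0.003,65],[7,-1,0,0,0,0,65],[0,0,0,0,0,0,65]]'; python3 -m creep '[[0,0,0,0,0,0,38],[0,0,0,0,0,0,38],[0,0,0,0,0,0,38],[0,0,0,0,0,0,38],[0,0,0,0,0,0,38]]' 30
```

```text
time: 5.4
position: [0.458, -0.3051, 0.1888]
tool_rot: [1.344, 1.116, -1.342]
ft_force: [-0.9, -0.4, 0.5]
grip_width: 0.748
time: 5.9
position: [0.4585, -0.3055, 0.19]
tool_rot: [1.345, 1.114, -1.341]
ft_force: [-0.1, -0.1, 1.6]
grip_width: 0.471
```

```bash
python3 -m creep '[[-10,0,0,0,0,0,30],[-20,0,0,0,0,0,30],[-35,0,0,0,0,0,30],[-35,0,0,0,0,0,30],[-30,0,0,0,0,0,30]]'; python3 - <<'E'
from h import *
d=grab("wrist","w5.png")
E
python3 plan.py .643 -.0935 .32 .7 9
```

```text
time: 6.4
position: [0.458, -0.3057, 0.3221]
tool_rot: [1.345, 1.112, -1.341]
ft_force: [1.1, 0.3, -0.3]
grip_width: 0.482
t 6.45 dist mm [183.8 213.6  -6.9] turn [-0.197  0.002 -0.012] per row [-0.0219  0.0003 -0.0013]
[  0.9  15.7 -27.1] 31.3
[  0.9  16.3 -26.7] 31.3
[  0.9  16.9 -26.4] 31.3
[  0.9  17.5 -26. ] 31.3
[  0.9  18.  -25.6] 31.3
[  0.8  18.6 -25.2] 31.3
[  0.8  19.1 -24.8] 31.3
[  0.8  19.7 -24.4] 31.3
[  0.8  20.2 -23.9] 31.3
```

View pics/w5.png

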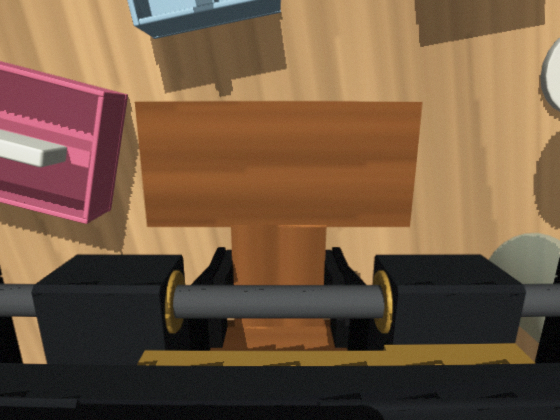

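The sheet is held square and level, with its far edge straight along row 101.

```bash
python3 - <<'E'
from h import *
from scipy.spatial.transform import Rotation as R
d=get_image("wrist");S=monitor.get_state();Rt=R.from_rotvec(S["tool_rot"]).as_matrix()
z=S["position"][2]-.170
P=plane(d,[(136,101.5),(421,101.5),(411,226),(147,226)],z)
print(((P-S["position"])@Rt*1000).round(1))
m=mask(get_image("top"),(0,0,150),(180,40,255))
t=get_image("top");print(plane(t,[(337,148),(332,152)],.09))
print(R.from_rotvec(S["tool_rot"]).as_matrix().round(3))
E
```

```text
[[169.2 -57.5 -77.7]
 [170.6  59.2 -77.6]
 [170.7  60.2 -23.9]
 [169.3 -58.1 -24.5]]
[[ 0.70956664 -0.24521645  0.09      ]
 [ 0.69604575 -0.22770621  0.09      ]]
[[ 0.011  0.983 -0.183]
 [-0.003 -0.183 -0.983]
 [-1.     0.012  0.001]]
```

```bash
python3 -m creep '[[-4,16,-27,-0.022,0,-0.002,30],[-4,16,-27,-0.022,0,-0.002,30],[-4,17,-26,-0.022,0,-0.002,30],[-4,18,-26,-0.022,0,-0.002,30],[0,18,-26,-0.022,0,-0.002,30]]'; python3 -m creep '[[0,19,-25,-0.022,0,-0.002,30],[0,19,-25,-0.022,0,0,30],[0,20,-24,-0.022,0,0,30],[0,20,-24,-0.022,0,0,30],[0,0,0,0,0,0,30]]';python3 plan.py .642 -.0932 .27 .7 4
```

```text
time: 7.1
position: [0.5619, -0.1848, 0.3352]
tool_rot: [1.259, 1.18, -1.268]
ft_force: [0.0, 0.4, 0.1]
grip_width: 0.476
time: 7.6
position: [0.6455, -0.0847, 0.333]
tool_rot: [1.19, 1.23, -1.198]
ft_force: [-0.4, 1.4, -0.9]
grip_width: 0.478
t 7.6 dist mm [ -3.5  -8.5 -63. ] turn [ 0.011 -0.004  0.01 ] per row [ 0.0028 -0.0009  0.0025]
[15.8 -0.8  2.2] 15.9
[15.8 -0.8  2.2] 15.9
[15.8 -0.8  2.1] 15.9
[15.8 -0.9  2.1] 15.9
```

```bash
python3 -m creep '[[16,-1,2,0.003,-0.001,0.003,30],[16,-1,2,0.003,-0.001,0.003,30],[16,-1,2,0.003,-0.001,0.003,30],[16,-1,2,0.002,-0.001,0.002,30],[0,0,0,0,0,0,30]]';python3 - <<'E'
from h import *
s=grab("side");crop(s,"cs3.png",240,130,400,270,5)
E
python3 plan.py .642 -.0935 .224 .7 4
```

```text
time: 8.1
position: [0.6372, -0.0995, 0.2677]
tool_rot: [1.203, 1.211, -1.212]
ft_force: [0.4, 0.2, -1.0]
grip_width: 0.478
t 8.15 dist mm [  4.1   6.  -45.3] turn [-0.009  0.003  0.002] per row [-0.0023  0.0008  0.0004]
[11.3  1.  -1.5] 11.5
[11.3  1.  -1.5] 11.5
[11.3  1.  -1.5] 11.5
[11.3  1.  -1.5] 11.5
```

View pics/cs3.png

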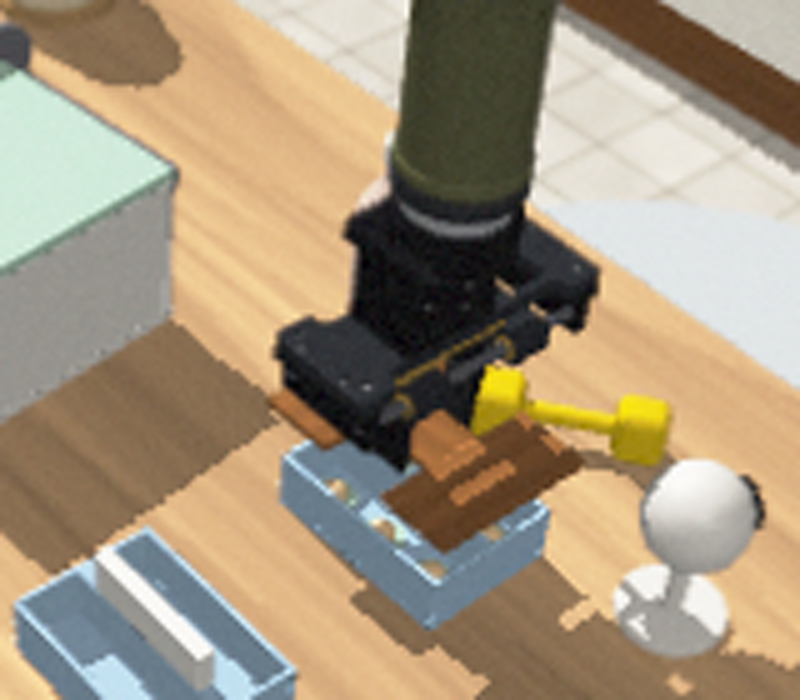

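The sheet hovers level over the teats tier, seen between (270,390) and (585,460) in the crop. I'll let the sway settle, then lower it.

```bash
python3 -m creep '[[8,0,0,0,0,0,30],[0,0,0,0,0,0,30],[0,0,0,0,0,0,30],[0,0,0,0,0,0,30]]';python3 plan.py .642 -.0935 .224 .7 4
```

```text
time: 8.55
position: [0.6387, -0.0998, 0.2636]
tool_rot: [1.206, 1.206, -1.206]
ft_force: [-0.7, -0.1, -0.1]
grip_width: 0.473
t 8.55 dist mm [  3.3   6.3 -39.6] turn [-0.009  0.003 -0.003] per row [-0.0023  0.0008 -0.0008]
[ 9.9  0.8 -1.6] 10.1
[ 9.9  0.8 -1.6] 10.1
[ 9.9  0.8 -1.6] 10.1
[ 9.9  0.8 -1.6] 10.1
```

```bash
python3 -m creep '[[9,1,-2,-0.003,0,0,30],[9,1,-2,-0.003,0,0,30],[9,1,-2,-0.003,0,0,30],[8,0,0,0,0,0,30],[0,0,0,0,0,0,30]]';python3 plan.py .642 -.0935 .218 .7 4
```

```text
time: 9.05
position: [0.6408, -0.0936, 0.2261]
tool_rot: [1.197, 1.214, -1.202]
ft_force: [-0.8, 0.2, -0.5]
grip_width: 0.477
t 9.05 dist mm [ 1.2  0.1 -8.1] turn [0.    0.003 0.001] per row [0.     0.0007 0.0003]
[ 2.   0.3 -0. ] 2.0
[ 2.   0.3 -0. ] 2.0
[ 2.   0.3 -0. ] 2.0
[ 2.   0.3 -0. ] 2.0
```

```bash
python3 -m creep '[[2,1,0,0,0.003,0,30],[2,0,0,0,0,0,30],[2,0,0,0,0,0,30],[0,0,0,0,0,0,30],[0,0,0,0,0,0,30]]';python3 -m creep '[[1.5,0,0,0,0,0,30],[0,0,0,0,0,0,30],[0,0,0,0,0,0,30]]'
```

```text
time: 9.55
position: [0.6426, -0.0939, 0.2222]
tool_rot: [1.201, 1.213, -1.199]
ft_force: [-0.7, 0.4, -0.3]
grip_width: 0.48
time: 9.85
position: [0.6425, -0.0939, 0.2206]
tool_rot: [1.201, 1.213, -1.199]
ft_force: [-0.6, -0.2, -0.9]
grip_width: 0.477
```

```bash
python3 -m creep '[[1.5,0,0,0,0,0,30],[0,0,0,0,0,0,30],[0,0,0,0,0,0,30]]';python3 -m creep '[[1.5,0,0,0,0,0,30],[0,0,0,0,0,0,30],[0,0,0,0,0,0,30]]'; python3 - <<'E'
from h import *
s=grab("side");crop(s,"cs4.png",270,180,370,260,7)
E
```

```text
time: 10.15
position: [0.6425, -0.0939, 0.219]
tool_rot: [1.201, 1.213, -1.199]
ft_force: [-0.0, -0.7, -0.6]
grip_width: 0.476
time: 10.45
position: [0.6427, -0.094, 0.218]
tool_rot: [1.202, 1.213, -1.198]
ft_force: [-1.3, 0.3, 2.4]
grip_width: 0.472
```

View pics/cs4.png

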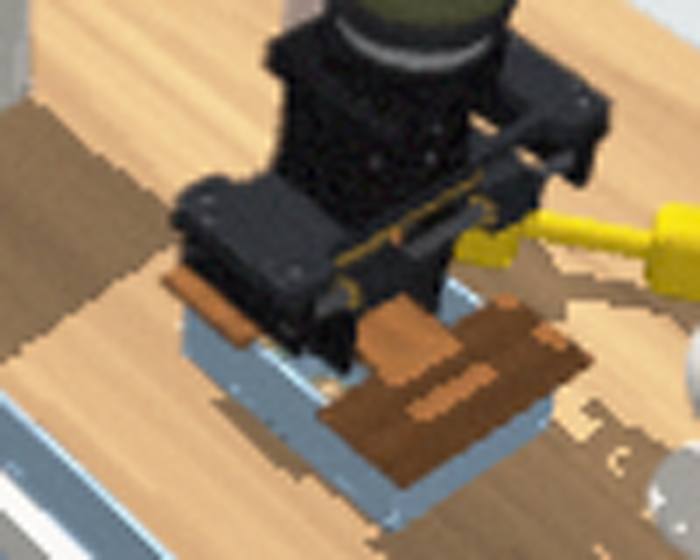

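The sheet sits flush on the tier and the 2.4 N reading indicates contact. I'll release with a small opening so the fingers clear the tier walls.

```bash
python3 -m creep '[[0.5,0,0,0,0,0,44],[0,0,0,0,0,0,48],[0,0,0,0,0,0,51],[0,0,0,0,0,0,51]]'; python3 -m creep '[[-6,0,0,0,0,0,51],[-15,0,0,0,0,0,51],[-30,0,0,0,0,0,51],[-40,0,0,0,0,0,60],[-40,0,0,0,0,0,60]]'
```

```text
time: 10.9
position: [0.6425, -0.0939, 0.2167]
tool_rot: [1.201, 1.214, -1.199]
ft_force: [0.1, -0.2, -0.4]
grip_width: 0.575
time: 11.4
position: [0.642, -0.0941, 0.3506]
tool_rot: [1.202, 1.213, -1.199]
ft_force: [0.9, 0.1, -0.2]
grip_width: 0.666
```

```bash
python3 plan.py .54 -.16 .43 0 4
```

```text
t 11.4 dist mm [-102.   -65.9   79.4] turn [ 0.012  0.    -0.003] per row [ 0.0029  0.     -0.0007]
[-19.9 -25.6  16.2] 36.3
[-19.9 -25.6  16.3] 36.3
[-19.9 -25.6  16.3] 36.3
[-19.9 -25.5  16.4] 36.3
```

```bash
python3 -m creep '[[-20,-25,16,0.003,0,0,60],[-20,-26,16,0.003,0,0,60],[-20,-26,16,0.003,0,0,60],[-20,-26,16,0.003,0,-0.003,60],[0,0,0,0,0,0,60]]'; python3 -m creep '[[0,0,0,0,0,0,60],[0,0,0,0,0,0,60]]'; python3 - <<'E'
from h import *
d=grab("wrist","w6.png");np.savez("w6.npz",**d);crop(d,"w6c.png",100,30,450,245,2.2)
E
python3 plan.py .4392 -.0908 .28 0 5
```

```text
time: 11.9
position: [0.5368, -0.1637, 0.4327]
tool_rot: [1.217, 1.202, -1.21]
ft_force: [0.2, -1.5, 0.5]
grip_width: 0.689
time: 12.1
position: [0.54, -0.1578, 0.4279]
tool_rot: [1.208, 1.211, -1.208]
ft_force: [-0.5, 0.4, -0.5]
grip_width: 0.692
t 12.15 dist mm [-100.9   66.7 -147.4] turn [ 0.002 -0.     0.002] per row [ 0.0003 -0.      0.0003]
[ 29.5 -20.1 -13.4] 38.1
[ 29.5 -20.1 -13.4] 38.1
[ 29.5 -20.1 -13.4] 38.1
[ 29.5 -20.2 -13.4] 38.1
[ 29.5 -20.2 -13.4] 38.1
```

View pics/w6c.png

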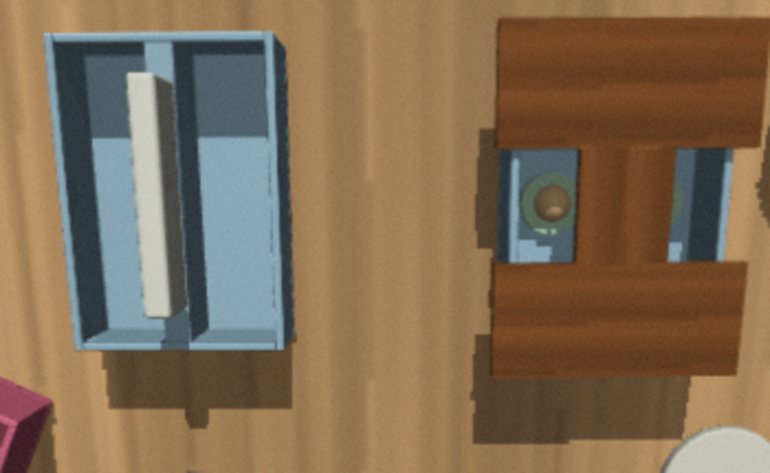

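```bash
python3 - <<'E'
from h import *
np.set_printoptions(precision=4,suppress=True)
d=dict(np.load("w6.npz"));C=lambda u,v:((u+.5)/2.2-.5+100,(v+.5)/2.2-.5+30)
def rect(P,l):
    c=P.mean(0);e=(P[0]-P[3]+P[1]-P[2])/2;print(l,c,"yaw",np.degrees(np.arctan2(e[1],e[0])),np.linalg.norm(e),np.linalg.norm((P[1]-P[0]+P[2]-P[3])/2))
rect(plane(d,[C(498,18),C(770,18),C(738,375),C(492,377)],.048),"sheet")
rect(plane(d,[C(499,148),C(761,147),C(747,262),C(494,262)],.048),"inner")
print("waist",plane(d,[C(578,200),C(672,200)],.048))
print("rim",plane(d,[C(510,200),C(730,200)],.042))
rect(plane(d,[C(45,34),C(272,33),C(282,348),C(78,349)],.042),"carry")
rect(plane(d,[C(127,73),C(154,73),C(171,317),C(145,317)],.072),"bar")
# height of bar: two wrist views
w2=dict(np.load("w2.npz"));C2=lambda u,v:((u+.5)/2.4-.5+110,(v+.5)/2.4-.5+50)
for a,b in(((127,73),(137,87)),((145,317),(151,318)),((171,317),(175,318))):print(tri([(d,C(*a)),(w2,C2(*b))]))
E
```

```text
sheet [ 0.6436 -0.094   0.048 ] yaw 91.14453592956743 0.1555241675669594 0.11598159737166785
inner [ 0.6439 -0.0937  0.048 ] yaw 89.41812880228824 0.04977057400127814 0.11540775526992902
waist [[ 0.6224 -0.0914  0.048 ]
 [ 0.6644 -0.0911  0.048 ]]
rim [[ 0.593  -0.0916  0.042 ]
 [ 0.693  -0.091   0.042 ]]
carry [ 0.439  -0.0909  0.042 ] yaw 90.05822640126344 0.1384017052792485 0.09781236581558737
bar [ 0.4391 -0.0908  0.072 ] yaw 89.88227069334843 0.09850500199421894 0.01106636752851841
(array([ 0.4347, -0.0419,  0.0747]), [np.float64(7.89683593056283e-05), np.float64(7.896835930567304e-05)])
(array([ 0.4336, -0.1399,  0.0718]), [np.float64(0.00039299983626290414), np.float64(0.0003929998362628407)])
(array([ 0.4405, -0.1424,  0.057 ]), [np.float64(0.00021837387184414379), np.float64(0.00021837387184413484)])
```

```bash
python3 -m creep '[[29,-20,-13,0,0,0,50],[29,-20,-13,0,0,0,50],[29,-20,-13,0,0,0,50],[29,-20,-13,0,0,0,50],[25,-20,-13,0,0,0.002,50]]'; python3 -m creep '[[0,0,0,0,0,0,50],[0,0,0,0,0,0,50],[0,0,0,0,0,0,50]]';python3 plan.py .4391 -.0908 .227 0 4
```

```text
time: 12.65
position: [0.4386, -0.0923, 0.2849]
tool_rot: [1.207, 1.21, -1.209]
ft_force: [-0.1, -0.3, 0.5]
grip_width: 0.575
time: 12.95
position: [0.4407, -0.0938, 0.2878]
tool_rot: [1.21, 1.206, -1.207]
ft_force: [0.0, 0.6, 0.6]
grip_width: 0.57
t 12.95 dist mm [ -1.6   3.  -60.8] turn [ 0.     0.001 -0.003] per row [ 0.0001  0.0002 -0.0007]
[15.2 -0.5 -0.8] 15.2
[15.2 -0.4 -0.8] 15.2
[15.2 -0.4 -0.8] 15.2
[15.2 -0.4 -0.8] 15.2
```

```bash
python3 -m creep '[[15,-1,-1,0,0,-0.003,50],[15,0,-1,0,0,0,50],[15,0,-1,0,0,0,50],[15,0,0,0,0,0,50],[0,0,0,0,0,0,50]]'; python3 -m creep '[[0,0,0,0,0,0,0],[0,0,0,0,0,0,0],[0,0,0,0,0,0,0],[0,0,0,0,0,0,0],[0,0,0,0,0,0,0]]' 35
```

```text
time: 13.45
position: [0.4387, -0.091, 0.2263]
tool_rot: [1.207, 1.211, -1.213]
ft_force: [-0.4, 0.6, -0.3]
grip_width: 0.574
time: 13.95
position: [0.4385, -0.0907, 0.2273]
tool_rot: [1.209, 1.21, -1.21]
ft_force: [-0.5, 0.7, 0.0]
grip_width: 0.204
```

```bash
python3 -m creep '[[0,0,0,0,0,0,0],[0,0,0,0,0,0,0],[0,0,0,0,0,0,0]]'; python3 -m creep '[[-5,0,0,0,0,0,0],[-15,0,0,0,0,0,0],[-25,0,0,0,0,0,0],[-25,0,0,0,0,0,0],[-20,0,0,0,0,0,0]]'; python3 - <<'E'
from h import *
d=grab("wrist","w7.png");s=grab("side");crop(s,"cs5.png",210,130,400,290,4)
E
python3 plan.py .643 -.0935 .315 .6 7
```

```text
time: 14.25
position: [0.4385, -0.0907, 0.2272]
tool_rot: [1.209, 1.211, -1.21]
ft_force: [-1.2, 0.7, 2.0]
grip_width: 0.133
time: 14.75
position: [0.4384, -0.0908, 0.3181]
tool_rot: [1.209, 1.21, -1.21]
ft_force: [0.5, 0.5, -2.9]
grip_width: 0.137
t 14.85 dist mm [203.5  -2.5  -4.3] turn [-0.01  -0.001 -0.003] per row [-0.0015 -0.0001 -0.0005]
[ 0.7 29.1  0.4] 29.1
[ 0.7 29.1  0.4] 29.1
[ 0.7 29.1  0.4] 29.1
[ 0.7 29.1  0.5] 29.1
[ 0.6 29.1  0.5] 29.1
[ 0.6 29.1  0.6] 29.1
[ 0.6 29.1  0.6] 29.1
```

View pics/w7.png

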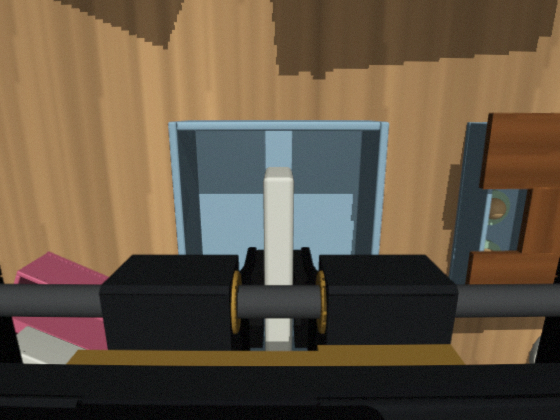

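View pics/cs5.png

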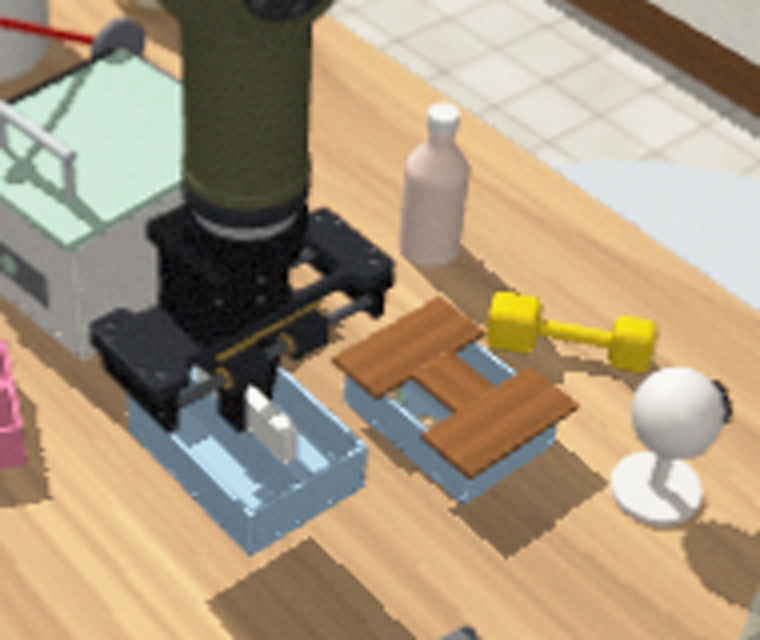

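The tier hangs level and square in the jaws, with its rim edge along row 126. I'll carry it over.

```bash
python3 -m creep '[[0,20,0,-0.002,0,0,0],[0,30,0,-0.002,0,0,0],[0,34,0,-0.002,0,0,0],[0,34,1,-0.002,0,0,0],[0,34,1,-0.002,0,0,0]]'; python3 -m creep '[[0,28,1,0,0,0,0],[0,18,1,0,0,0,0],[0,6,0,0,0,0,0],[0,0,0,0,0,0,0],[0,0,0,0,0,0,0]]';python3 plan.py .6433 -.0937 .285 .6 4
```

```text
time: 15.35
position: [0.5914, -0.0917, 0.3145]
tool_rot: [1.199, 1.217, -1.205]
ft_force: [0.1, -0.0, -1.3]
grip_width: 0.135
time: 15.85
position: [0.6416, -0.0938, 0.3156]
tool_rot: [1.2, 1.217, -1.205]
ft_force: [0.3, -0.5, -2.6]
grip_width: 0.137
t 15.85 dist mm [  1.7   0.1 -30.6] turn [-0.001 -0.     0.004] per row [-0.0003 -0.      0.001 ]
[ 7.7  0.5 -0. ] 7.7
[ 7.7  0.4 -0. ] 7.7
[ 7.7  0.4 -0. ] 7.7
[ 7.7  0.4 -0. ] 7.7
```

```bash
python3 -m creep '[[8,1,0,0,0,0.003,0],[8,1,0,0,0,0,0],[8,0,0,0,0,0,0],[6,0,0,0,0,0,0],[0,0,0,0,0,0,0]]'; python3 -m creep '[[3,0,0,0,0,0,0],[0,0,0,0,0,0,0],[0,0,0,0,0,0,0]]'; python3 - <<'E'
from h import *
s=grab("side");crop(s,"cs6.png",270,160,370,260,6);t=grab("top");crop(t,"ct6.png",260,130,330,200,8)
E
python3 plan.py .6433 -.0937 .275 .6 4
```

```text
time: 16.35
position: [0.644, -0.0932, 0.2851]
tool_rot: [1.201, 1.215, -1.203]
ft_force: [0.1, 0.5, -2.0]
grip_width: 0.133
time: 16.65
position: [0.6447, -0.0935, 0.2837]
tool_rot: [1.202, 1.213, -1.201]
ft_force: [0.3, 0.1, -1.8]
grip_width: 0.137
t 16.75 dist mm [-1.4 -0.2 -8.9] turn [-0.     0.    -0.002] per row [-0.0001  0.     -0.0004]
[ 2.2 -0.4  0. ] 2.2
[ 2.2 -0.4  0. ] 2.2
[ 2.2 -0.4  0. ] 2.2
[ 2.2 -0.4  0. ] 2.2
```

View pics/cs6.png

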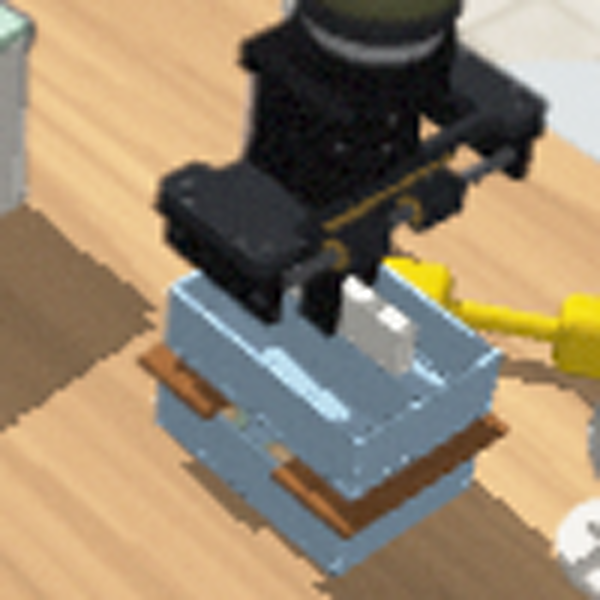

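```bash
python3 -m creep '[[2,-1,0,0,0,0,0],[2,0,0,0,0,0,0],[2,0,0,0,0,0,0],[0,0,0,0,0,0,0],[0,0,0,0,0,0,0]]'; python3 -m creep '[[1.5,0,0,0,0,0,0],[0,0,0,0,0,0,0],[0,0,0,0,0,0,0]]'; python3 -m creep '[[1,0,0,0,0,0,0],[0,0,0,0,0,0,0],[0,0,0,0,0,0,0]]'
```

```text
time: 17.25
position: [0.6436, -0.0935, 0.2774]
tool_rot: [1.202, 1.213, -1.201]
ft_force: [0.6, 0.3, -2.3]
grip_width: 0.133
time: 17.55
position: [0.6436, -0.0935, 0.276]
tool_rot: [1.202, 1.213, -1.201]
ft_force: [0.0, 0.0, -2.0]
grip_width: 0.136
time: 17.85
position: [0.6437, -0.0935, 0.2753]
tool_rot: [1.203, 1.213, -1.201]
ft_force: [0.1, -1.0, -0.6]
grip_width: 0.131
```

```bash
python3 -m creep '[[0.8,0,0,0,0,0,0],[0,0,0,0,0,0,0]]';  python3 -m creep '[[0,0,0,0,0,0,18],[0,0,0,0,0,0,30],[0,0,0,0,0,0,40],[0,0,0,0,0,0,40]]'; python3 -m creep '[[-5,0,0,0,0,0,40],[-20,0,0,0,0,0,40],[-35,0,0,0,0,0,40],[-35,0,0,0,0,0,40],[-35,0,0,0,0,0,40]]'
```

```text
time: 18.05
position: [0.6438, -0.0936, 0.2752]
tool_rot: [1.203, 1.213, -1.2]
ft_force: [-0.9, 1.1, 5.4]
grip_width: 0.132
time: 18.45
position: [0.6436, -0.0934, 0.2739]
tool_rot: [1.202, 1.213, -1.201]
ft_force: [-0.0, 0.2, 0.5]
grip_width: 0.388
time: 18.95
position: [0.6433, -0.0936, 0.4059]
tool_rot: [1.203, 1.213, -1.201]
ft_force: [1.0, -0.4, -0.2]
grip_width: 0.459
```

```bash
python3 plan.py .56 .0 .46 0 4; python3 - <<'E'
from h import *
s=grab("side");crop(s,"cs7.png",270,160,370,260,6)
E
```

```text
t 18.95 dist mm [-83.3  93.6  54.1] turn [ 0.01   0.    -0.001] per row [ 0.0025  0.     -0.0003]
[-13.5 -20.6 -23.6] 34.1
[-13.5 -20.6 -23.5] 34.1
[-13.5 -20.7 -23.5] 34.1
[-13.5 -20.8 -23.4] 34.1
```

View pics/cs7.png

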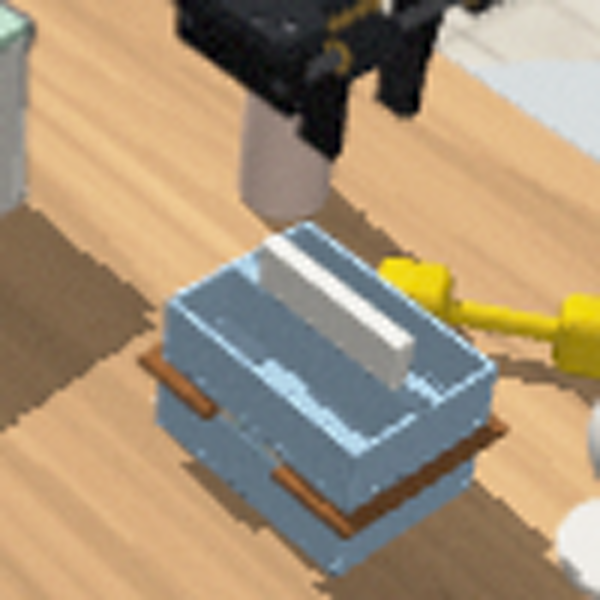

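The upper tier stands square on the sheet, which still overhangs evenly all round. Now to look at the pointer from two wrist positions.

```bash
python3 -m creep '[[-15,-12,-30,0,0,0,60],[-15,-12,-38,0,0,0,60],[-15,-8,-42,0,0,0,60],[-15,-4,-42,0,0,0,60],[-10,0,-42,0,0,0,60]]';  python3 -m creep '[[0,0,-40,0,0,0,60],[0,0,-38,0,0,0,60],[0,0,-32,0,0,0,60],[0,0,-20,0,0,0,60],[0,0,0,0,0,0,60]]'; python3 -m creep '[[0,0,0,0,0,0,60],[0,0,0,0,0,0,60],[0,0,0,0,0,0,60]]'; python3 - <<'E'
from h import *
d=grab("wrist","w8.png");np.savez("w8.npz",**d)
t=grab("top","top8.png");s=grab("side","side8.png");np.savez("s8.npz",**s);np.savez("t8.npz",**t)
print(monitor.get_state()["position"])
E
```

```text
time: 19.5
position: [0.6048, 0.1013, 0.4761]
tool_rot: [1.205, 1.212, -1.199]
ft_force: [0.4, 0.2, -0.0]
grip_width: 0.687
time: 20.0
position: [0.6035, 0.2339, 0.4736]
tool_rot: [1.198, 1.217, -1.197]
ft_force: [1.4, 0.2, -0.2]
grip_width: 0.694
time: 20.3
position: [0.6046, 0.2277, 0.4746]
tool_rot: [1.205, 1.211, -1.203]
ft_force: [-0.3, -0.5, 0.2]
grip_width: 0.69
[0.60434632 0.22895114 0.47446836]
```

View pics/w8.png

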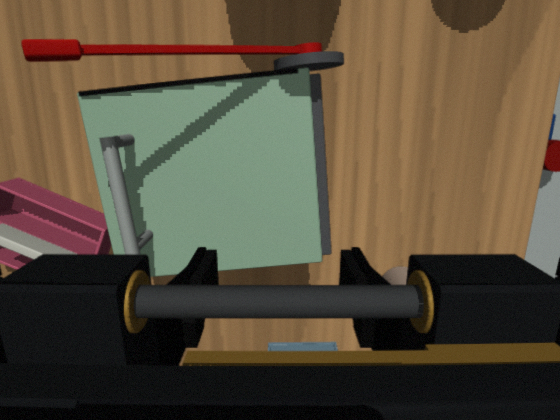

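View pics/top8.png

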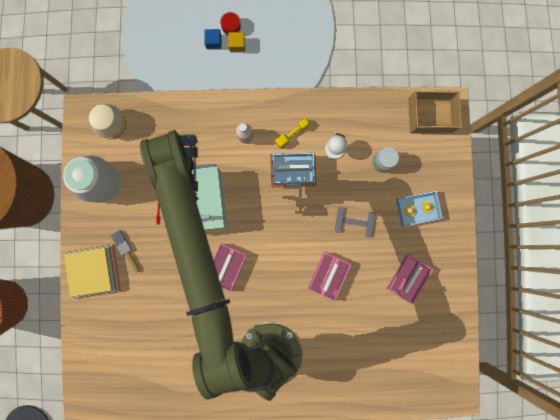

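Wrist view 8 shows the whole pointer, with its tip block at (26–80,50) and pivot at (315,47). The lid and bar lie below it. Next view is from further back.

```bash
python3 -m creep '[[0,-20,0,0,0,0,60],[0,-35,0,0,0,0,60],[0,-35,0,0,0,0,60],[0,-30,0,0,0,0,60],[0,-15,0,0,0,0,60]]'; python3 -m creep '[[0,0,0,0,0,0,60],[0,0,0,0,0,0,60],[0,0,0,0,0,0,60]]';python3 - <<'E'
from h import *
d=grab("wrist","w9.png");np.savez("w9.npz",**d)
crop(d,"w9c.png",80,0,400,120,2.4);crop(dict(np.load("w8.npz")),"w8c.png",10,0,350,120,2.3)
crop(dict(np.load("s8.npz")),"cs8.png",180,115,300,215,6)
E
```

```text
time: 20.95
position: [0.4671, 0.2286, 0.4744]
tool_rot: [1.202, 1.215, -1.2]
ft_force: [-0.5, 0.4, 0.7]
grip_width: 0.689
time: 21.25
position: [0.47, 0.2284, 0.4741]
tool_rot: [1.203, 1.212, -1.202]
ft_force: [0.4, -0.0, -0.7]
grip_width: 0.691
```

View pics/w9.png

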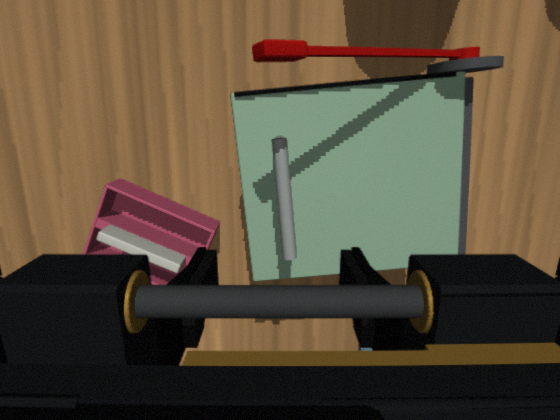

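View pics/w8c.png

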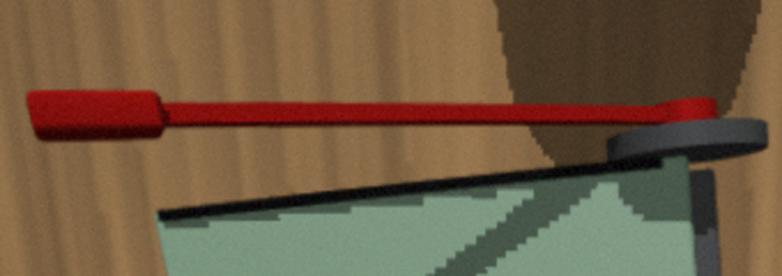

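View pics/cs8.png

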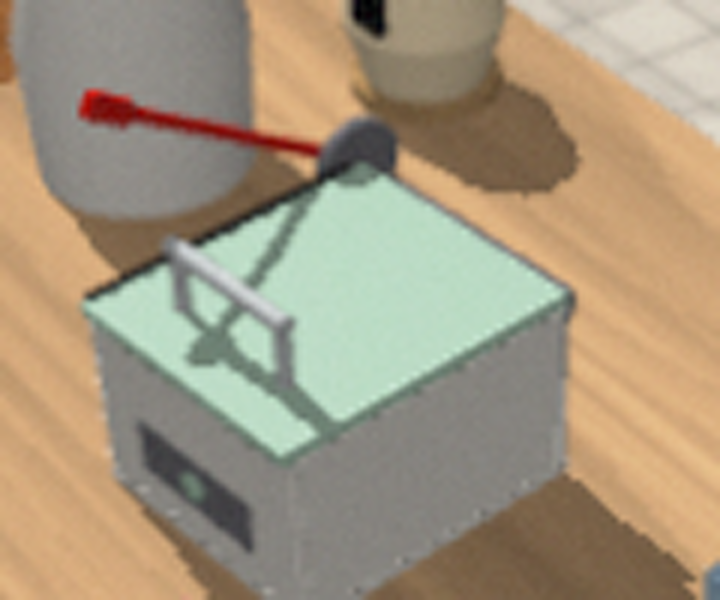

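View pics/w9c.png

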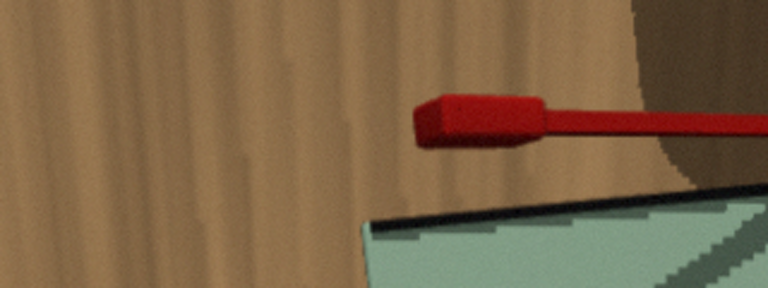

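```bash
cat > ptr.py <<'E'
from h import *
np.set_printoptions(precision=4,suppress=True)
w8=dict(np.load("w8.npz"));w9=dict(np.load("w9.npz"));s=dict(np.load("s8.npz"));w1=dict(np.load("w1.npz"))
A=lambda u,v:((u+.5)/2.3-.5+10,(v+.5)/2.3-.5)
B=lambda u,v:((u+.5)/2.4-.5+80,(v+.5)/2.4-.5)
yaw=np.radians(5.4);ex=np.array([np.cos(yaw),np.sin(yaw),0]);ey=np.array([-np.sin(yaw),np.cos(yaw),0])
# lid bar from w8,w9 (full px)
for a,b in(((108,142),(280,143)),((247/2.3*0+128,238),(291,255))):
    print("bar",tri([(w8,a),(w9,b)]))
lc=[tri([(w8,A(160,215)),(w9,B(371,228))]),tri([(w8,(326,261)),(w9,(468,75))])]
print("lid front-left corner",lc[0])
for n,a,b in(("tipcorner",(27,91),(443,95)),("junccorner",(160,92),(545,97)),("shaftjunc",(163,113.5),(546,122.5))):
    x,e=tri([(w8,A(*a)),(w9,B(*b))]);print(n,x,e[0])
# side rays on vertical plane of pointer
H=np.array([.6409,.2475,.125])
o,v=ray(s,[((u+.5)/6-.5+180,(w+.5)/6-.5+115) for u,w in((85,105),(128,114),(200,129.5),(250,138.5),(310,150))])
p0=H+.104*ey;k=((p0-o)@ey)/(v@ey);P=o+v*k[:,None];r=P-H
print("side: x',z",np.c_[r@ex,r[:,2]],"ang",np.arctan2(r[:,2],-(r@ex)))
c=np.polyfit(-(r@ex),r[:,2],1);print("slope angle",np.arctan(c[0]),c[1])
E
python3 ptr.py
```

```text
bar (array([0.4718, 0.2786, 0.1717]), [np.float64(0.00022482925916262367), np.float64(0.00022482925916262846)])
bar (array([0.4821, 0.196 , 0.1817]), [np.float64(0.006054384154924548), np.float64(0.006054384154924508)])
lid front-left corner (array([0.4324, 0.3167, 0.1315]), [np.float64(0.000344232743281109), np.float64(0.0003442327432810111)])
tipcorner [0.4621 0.3404 0.2421] 2.638962010146025e-06
junccorner [0.4865 0.3429 0.226 ] 0.00020319320961116345
shaftjunc [0.4869 0.3373 0.2264] 0.00011261634718253148
side: x',z [[-0.1741  0.1096]
 [-0.1486  0.0929]
 [-0.1036  0.0633]
 [-0.0705  0.0428]
 [-0.0287  0.0164]] ang [0.5618 0.5589 0.5486 0.5453 0.5184]
slope angle 0.5701638949669449 -0.0023955423357322684
```

```bash
python3 plan.py .4766 .232 .38 5.3 4
```

```text
t 21.3 dist mm [  6.6   3.6 -94. ] turn [-0.084  0.001 -0.001] per row [-0.021   0.0001 -0.0004]
[23.5  1.6 -0.9] 23.6
[23.5  1.6 -0.9] 23.6
[23.5  1.7 -0.8] 23.6
[23.5  1.7 -0.8] 23.6
```

```bash
python3 -m creep '[[23,2,-1,-0.021,0,0,50],[23,2,-1,-0.021,0,0,50],[23,2,-1,-0.021,0,0,50],[18,1,-1,-0.021,0,0,50],[0,0,0,0,0,0,50]]'; python3 -m creep '[[0,0,0,0,0,0,50],[0,0,0,0,0,0,50],[0,0,0,0,0,0,50]]';python3 plan.py .4766 .232 .334 5.3 4; python3 - <<'E'
from h import *
d=grab("wrist","w10.png")
E
```

```text
time: 21.8
position: [0.476, 0.2326, 0.3841]
tool_rot: [1.136, 1.251, -1.145]
ft_force: [-0.0, -0.2, -0.0]
grip_width: 0.577
time: 22.1
position: [0.4765, 0.2331, 0.3883]
tool_rot: [1.142, 1.251, -1.137]
ft_force: [0.9, 1.1, 0.6]
grip_width: 0.574
t 22.1 dist mm [  0.1  -1.1 -54.3] turn [ 0.001 -0.001 -0.003] per row [ 0.0003 -0.0002 -0.0007]
[13.6 -0.   0.3] 13.6
[13.6 -0.   0.3] 13.6
[13.6 -0.   0.3] 13.6
[13.6 -0.   0.3] 13.6
```

View pics/w10.png

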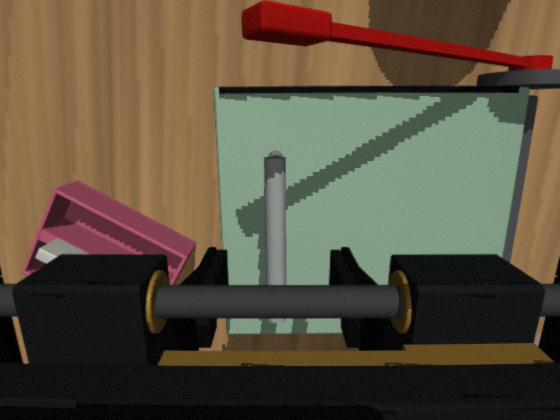

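The bar runs vertically at column 275, with the finger pair centred on 279 and square to the lid edges. I'll descend and close.

```bash
python3 -m creep '[[14,0,0,0,0,0,50],[14,0,0,0,0,0,50],[14,0,0,0,0,0,50],[12,0,0,0,0,0,50],[0,0,0,0,0,0,50]]'; python3 -m creep '[[0,0,0,0,0,0,30],[0,0,0,0,0,0,0],[0,0,0,0,0,0,0],[0,0,0,0,0,0,0],[0,0,0,0,0,0,0]]' 30;python3 -m creep '[[0,0,0,0,0,0,0],[0,0,0,0,0,0,0],[0,0,0,0,0,0,0],[0,0,0,0,0,0,0]]'
```

```text
time: 22.65
position: [0.4753, 0.2327, 0.3304]
tool_rot: [1.136, 1.252, -1.143]
ft_force: [-0.2, -0.3, 0.2]
grip_width: 0.578
time: 23.15
position: [0.4762, 0.2331, 0.3335]
tool_rot: [1.141, 1.251, -1.138]
ft_force: [0.1, 0.3, 0.1]
grip_width: 0.206
time: 23.55
position: [0.4756, 0.2331, 0.3331]
tool_rot: [1.139, 1.253, -1.14]
ft_force: [-5.3, -0.8, 4.9]
grip_width: 0.127
```

```bash
python3 -c "
import numpy as np
r,p=.17103e3,.26625
for t in np.linspace(0,.6,13):
    print(round(t,3),round(-r*(np.sin(p+t)-np.sin(p)),1),round(r*(np.cos(p)-np.cos(p+t)),1))"; python3 -m creep '[[0,-1,0,0,0,0,0],[0,0,0,0,0,0,0],[0,0,0,0,0,0,0]]'
```

```text
0.0 -0.0 0.0
0.05 -8.2 2.5
0.1 -16.2 5.3
0.15 -24.2 8.6
0.2 -31.9 12.2
0.25 -39.4 16.3
0.3 -46.8 20.7
0.35 -53.9 25.4
0.4 -60.7 30.5
0.45 -67.3 36.0
0.5 -73.6 41.8
0.55 -79.6 47.9
0.6 -85.3 54.2
time: 23.85
position: [0.4752, 0.233, 0.3331]
tool_rot: [1.14, 1.251, -1.138]
ft_force: [-2.4, -0.6, 3.0]
grip_width: 0.124
```

```bash
python3 -m creep '[[-4,0.5,0,0,0,0,0],[-4,1.5,0,0,0,0,0],[-4,1.4,0,0,0,0,0],[-4,1.4,0,0,0,0,0],[0,0,0,0,0,0,0]]'; python3 -m creep '[[-4,1.6,0,0,0,0,0],[-4,1.7,0,0,0,0,0],[-4,1.8,0,0,0,0,0],[-3.8,1.8,0,0,0,0,0],[0,0,0,0,0,0,0]]'; python3 - <<'E'
from h import *
s=grab("side");crop(s,"cs9.png",180,90,300,190,6)
E
```

```text
time: 24.35
position: [0.4802, 0.2334, 0.3495]
tool_rot: [1.141, 1.251, -1.138]
ft_force: [1.8, 2.6, -5.4]
grip_width: 0.123
time: 24.85
position: [0.4869, 0.2341, 0.3654]
tool_rot: [1.141, 1.251, -1.139]
ft_force: [1.8, 3.3, -8.1]
grip_width: 0.127
```

View pics/cs9.png

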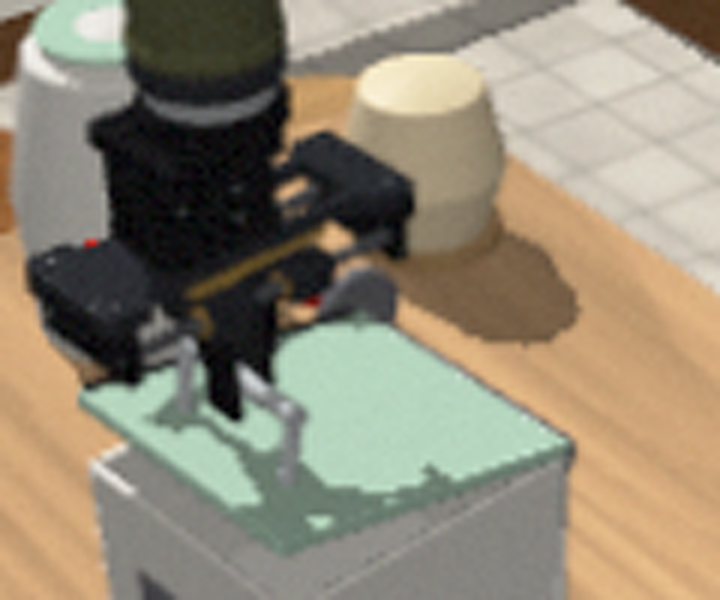

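The lid is lifting with the bar in the fingers, already at about 0.2 rad. I'll continue along the arc.

```bash
python3 -m creep '[[-3.8,2,0,0,0,0,0],[-3.8,2.1,0,0,0,0,0],[-3.7,2.1,0,0,0,0,0],[-3.6,2.2,0,0,0,0,0],[0,0,0,0,0,0,0]]'; python3 -m creep '[[-3.5,2.3,0,0,0,0,0],[-3.5,2.4,0,0,0,0,0],[-3.4,2.5,0,0,0,0,0],[-3.4,2.6,0,0,0,0,0],[0,0,0,0,0,0,0]]';python3 -m creep '[[-3.3,2.7,0,0,0,0,0],[-3.3,2.8,0,0,0,0,0],[-3.2,2.9,0,0,0,0,0],[-3.1,2.9,0,0,0,0,0],[0,0,0,0,0,0,0]]'
```

```text
time: 25.4
position: [0.4951, 0.2349, 0.3802]
tool_rot: [1.14, 1.252, -1.139]
ft_force: [-1.8, 2.0, -7.4]
grip_width: 0.127
time: 25.9
position: [0.5046, 0.2359, 0.3943]
tool_rot: [1.139, 1.253, -1.14]
ft_force: [-4.9, 0.2, -4.5]
grip_width: 0.128
time: 26.4
position: [0.5153, 0.237, 0.4074]
tool_rot: [1.138, 1.254, -1.141]
ft_force: [-7.7, 0.1, -3.3]
grip_width: 0.123
```

```bash
python3 -m creep '[[-3.0,2.9,0,0,0,0,0],[-2,2,0,0,0,0,0],[0,0,0,0,0,0,0],[0,0,0,0,0,0,0]]'; python3 - <<'E'
from h import *
s=grab("side","side11.png");np.savez("s11.npz",**s);crop(s,"cs11.png",170,80,300,180,6)
t=grab("top");np.savez("t11.npz",**t);crop(t,"ct11.png",145,150,245,250,6)
d=grab("wrist","w11.png");np.savez("w11.npz",**d)
E
```

```text
time: 26.8
position: [0.5198, 0.2375, 0.4121]
tool_rot: [1.138, 1.255, -1.142]
ft_force: [-9.3, 1.3, -0.7]
grip_width: 0.129
```

View pics/cs11.png

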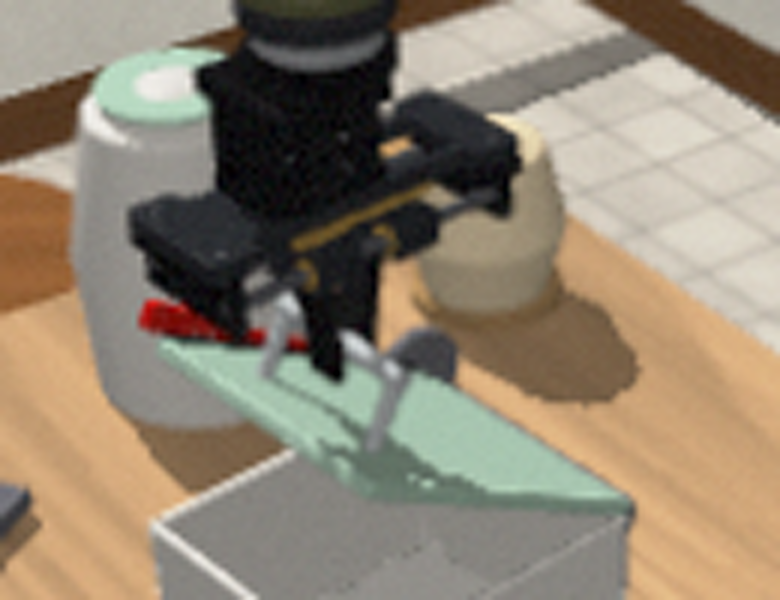

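View pics/w11.png

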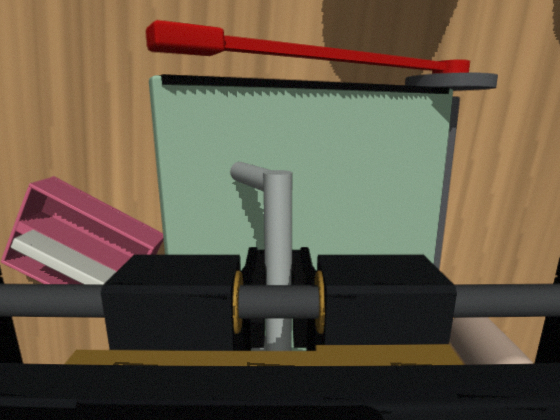

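View pics/ct11.png

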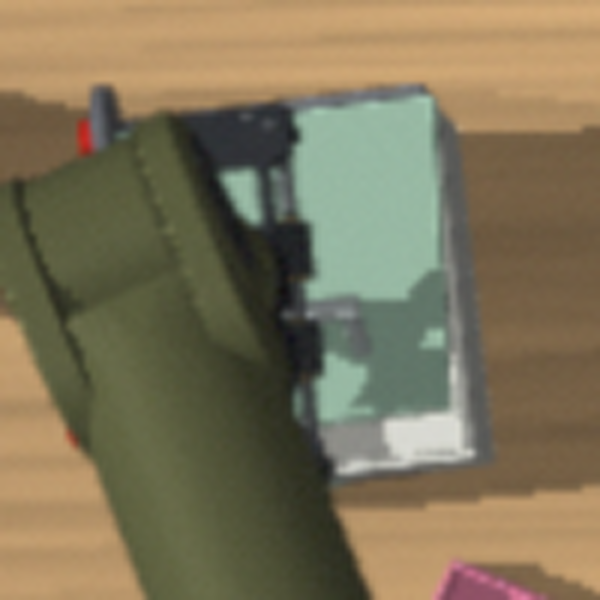

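Wrist view 11 shows the bar held and the lid's left edge running from (153,80) towards the pivot, next to the pointer at (150–465, 30–65). I'll zoom the side view to compare their slopes.

```bash
python3 - <<'E'
from h import *
s=dict(np.load("s11.npz"));crop(s,"cs11a.png",226,150,280,172,14);crop(s,"cs11b.png",190,125,250,160,13)
E
```

```text
(no output)
```

View pics/cs11a.png

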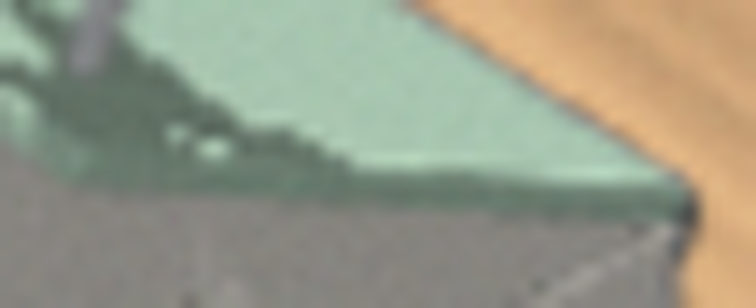

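View pics/cs11b.png

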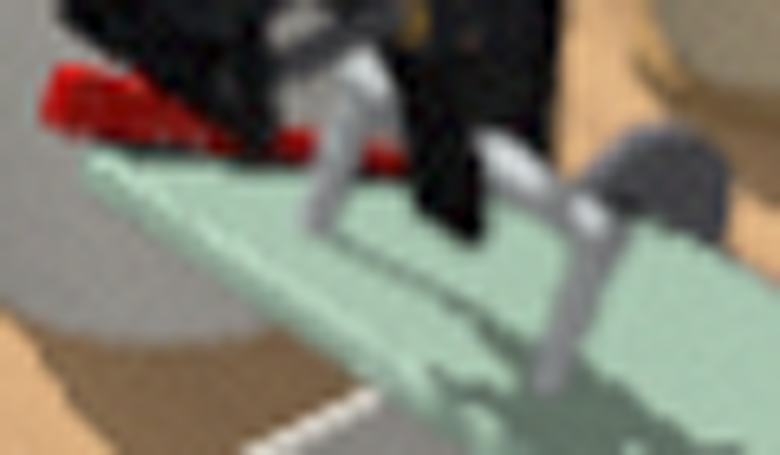

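```bash
cat > ang.py <<'E'
from h import *
np.set_printoptions(precision=4,suppress=True)
yaw=np.radians(5.4);ex=np.array([np.cos(yaw),np.sin(yaw),0]);ey=np.array([-np.sin(yaw),np.cos(yaw),0])
H=np.array([.6391,.2475,.125])
def onplane(d,px,y):
    o,v=ray(d,px);k=((H+y*ey-o)@ey)/(v@ey);r=o+v*k[:,None]-H
    X=-(r@ex);Z=r[:,2];c=np.polyfit(X,Z,1);return np.c_[X,Z],np.arctan(c[0])
if __name__=="__main__":
    s=dict(np.load("s11.npz"))
    A=lambda u,v:((u+.5)/14-.5+226,(v+.5)/14-.5+150)
    B=lambda u,v:((u+.5)/13-.5+190,(v+.5)/13-.5+125)
    print("right top edge",onplane(s,[A(350,166),A(500,178),A(690,188)],-.09))
    print("right bottom edge",onplane(s,[A(80,187),A(350,198),A(690,214)],-.09))
    print("left top edge",onplane(s,[B(92,152),B(250,168),B(620,212)],.09))
    print("pointer",onplane(s,[B(50,95),B(200,125),B(290,146),B(390,160)],.104))
E
python3 ang.py
```

```text
right top edge (array([[ 0.1022,  0.064 ],
       [ 0.0581,  0.0386],
       [-0.002 ,  0.0056]]), np.float64(0.5102562969622346))
right bottom edge (array([[ 0.1757,  0.0953],
       [ 0.1025,  0.0554],
       [-0.0022, -0.0021]]), np.float64(0.5013154446646447))
left top edge (array([[0.1722, 0.1005],
       [0.1275, 0.0761],
       [0.0113, 0.0108]]), np.float64(0.5091732125275019))
pointer (array([[0.1734, 0.1109],
       [0.1318, 0.0842],
       [0.1058, 0.0665],
       [0.0753, 0.0489]]), np.float64(0.5661462206683976))
```

```bash
python3 -m creep '[[-2,0.5,0,0,0,0,0],[-2,1.5,0,0,0,0,0],[-2.2,2,0,0,0,0,0],[-2,2,0,0,0,0,0],[0,0,0,0,0,0,0]]';python3 -m creep '[[0,0,0,0,0,0,0],[0,0,0,0,0,0,0]]'; python3 - <<'E'
from h import *
s=grab("side","side12.png");np.savez("s12.npz",**s);crop(s,"cs12a.png",226,150,280,172,14);crop(s,"cs12b.png",190,125,250,160,13)
d=grab("wrist","w12.png");np.savez("w12.npz",**d)
E
```

```text
time: 27.45
position: [0.5271, 0.2382, 0.4202]
tool_rot: [1.14, 1.252, -1.139]
ft_force: [-4.9, 2.5, -5.2]
grip_width: 0.127
time: 27.65
position: [0.5269, 0.2381, 0.42]
tool_rot: [1.14, 1.252, -1.139]
ft_force: [-4.5, 2.0, -5.2]
grip_width: 0.124
```

View pics/cs12a.png

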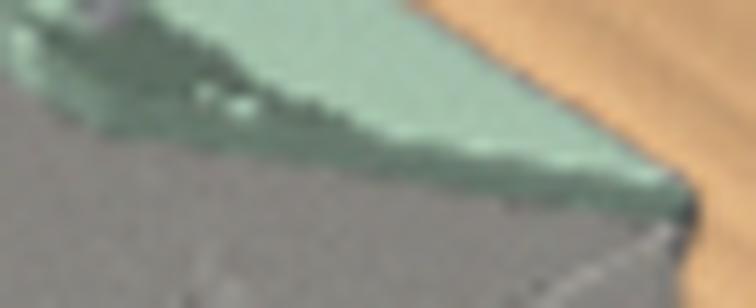

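View pics/cs12b.png

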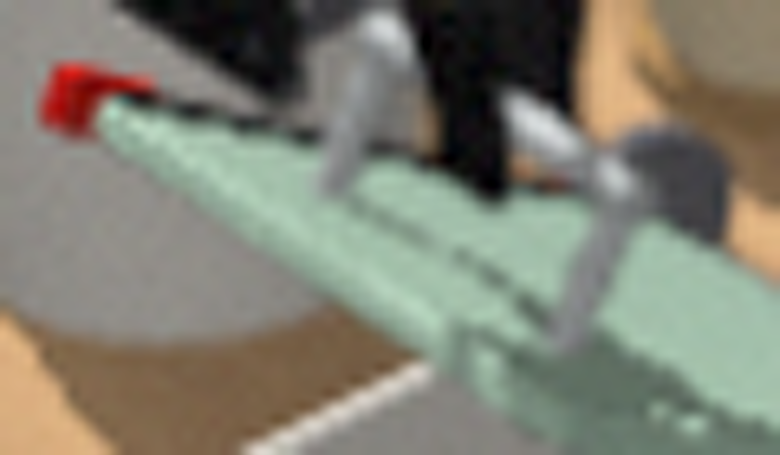

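View pics/w12.png

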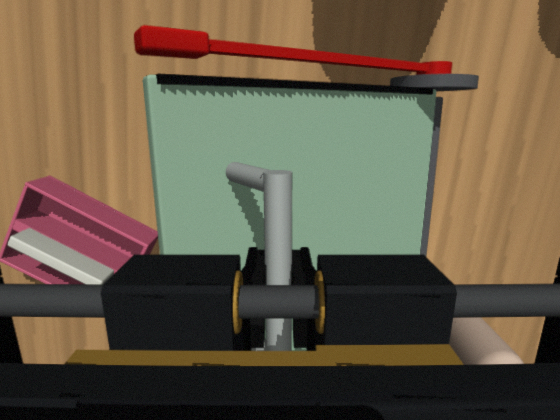

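```bash
python3 - <<'E'
from ang import *
s=dict(np.load("s12.npz"))
A=lambda u,v:((u+.5)/14-.5+226,(v+.5)/14-.5+150)
B=lambda u,v:((u+.5)/13-.5+190,(v+.5)/13-.5+125)
print("right top",onplane(s,[A(390,135),A(520,158),A(690,186)],-.09))
print("right bottom",onplane(s,[A(110,135),A(250,156),A(450,184),A(690,216)],-.09))
print("left top",onplane(s,[B(105,98),B(250,130),B(440,163)],.09))
# wrist: lid front-left corner and pointer features, from w11,w12 with w8/w9
w=dict(np.load("w12.npz"));w11=dict(np.load("w11.npz"));w9=dict(np.load("w9.npz"));w8=dict(np.load("w8.npz"))
crop(w,"w12c.png",125,15,495,110,2.1);crop(w11,"w11c.png",125,15,515,110,2)
E
```

```text
right top (array([[ 0.0904,  0.0666],
       [ 0.052 ,  0.0412],
       [-0.002 ,  0.0062]]), np.float64(0.5786755504513886))
right bottom (array([[ 0.1669,  0.1044],
       [ 0.13  ,  0.0806],
       [ 0.0732,  0.0445],
       [-0.0022, -0.0027]]), np.float64(0.5644317946501355))
left top (array([[0.1665, 0.1135],
       [0.1262, 0.0868],
       [0.0693, 0.052 ]]), np.float64(0.5630367228927902))
```

View pics/w12c.png

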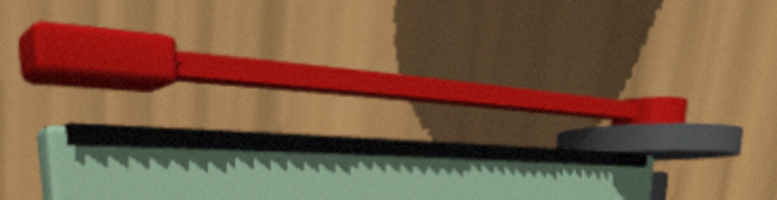

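View pics/w11c.png

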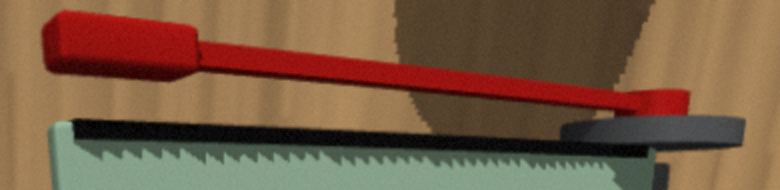

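```bash
python3 - <<'E'
from ang import *
L=lambda n:dict(np.load(n+".npz"))
w8,w9,w11,w12=map(L,("w8","w9","w11","w12"))
def f(k,x0,y0):return lambda u,v:((u+.5)/k-.5+x0,(v+.5)/k-.5+y0)
c8,c9,c11,c12=f(2.3,10,0),f(2.4,80,0),f(2,125,15),f(2.1,125,15)
J=tri([(w8,c8(163,113.5)),(w9,c9(546,122.5)),(w11,c11(200,56)),(w12,c12(178,66))])
K=tri([(w8,c8(663,114)),(w9,(454,53)),(w11,c11(634,104)),(w12,c12(622,110))])
Tc=tri([(w8,c8(27,91)),(w9,c9(443,95)),(w11,c11(67,11)),(w12,c12(43,22))])
Jc=tri([(w8,c8(160,92)),(w9,c9(545,97)),(w11,c11(197,26)),(w12,c12(174,39))])
for n,q in(("junc",J),("hub",K),("tipc",Tc),("juncc",Jc)):
    r=q[0]-H;print(n,q[0],np.round(q[1],4),"x'",-(r@ex),"z",r[2])
r=J[0]-K[0];print("angle J-K",np.arctan2(r[2],-(r@ex)),"tip-hub",np.arctan2(*( (lambda q:(q[2],-(q@ex)))(Tc[0]-K[0]))))
r=Tc[0]-Jc[0];print("block edge",np.arctan2(r[2],-(r@ex)),np.linalg.norm(r))
# kinematic lid angle from tool displacement since shut
d=np.array([.5269,.2381,.4200])-np.array([.4752,.2330,.3331]);print("kin",np.arctan2(45+d[2]*1e3,165-(d@ex)*1e3)-.26625)
E
```

```text
junc [0.4869 0.3372 0.2264] [0.0002 0.     0.0001 0.0001] x' 0.14303872299594475 z 0.10136878831733012
hub [0.6215 0.3531 0.1257] [0.0003 0.0006 0.0017 0.0012] x' 0.0076292868829889275 z 0.000744032866665717
tipc [0.4627 0.3404 0.2417] [0.0007 0.0006 0.0006 0.0007] x' 0.16682651523389766 z 0.11674553999613765
juncc [0.4862 0.3428 0.226 ] [0.0004 0.0005 0.0003 0.0005] x' 0.1432743124982213 z 0.10096247143351858
angle J-K 0.6390799954118912 tip-hub 0.6297065460901312
block edge 0.590397371441341 0.028352100826017558
kin 0.5959534849099796
```

```bash
python3 - <<'E'
from ang import *
L=lambda n:dict(np.load(n+".npz"))
def f(k,x0,y0):return lambda u,v:((u+.5)/k-.5+x0,(v+.5)/k-.5+y0)
w11,w12,s11,s12,w8,w9,s8=map(L,("w11","w12","s11","s12","w8","w9","s8"))
c12=f(2.1,125,15);c11=f(2,125,15);B=f(13,190,125)
for n,o in(("lid12",[(w12,c12(45,127)),(s12,B(103,98))]),("lid11",[(w11,c11(54,122)),(s11,B(90,151))]),("tip12",[(w12,c12(28,53)),(s12,B(52,98))]),("tip11",[(w11,c11(50,42)),(s11,B(52,98))])):
    x,e=tri(o);r=x-H;X=-(r@ex);print(n,x,round(e[0],4),"y'",r@ey,"x'",X,"z",r[2],"R",np.hypot(X,r[2]),"ang",np.arctan2(r[2],X))
for n,d in(("s12",s12),("s11",s11)):crop(d,n+"z.png",190,125,235,150,17)
E
```

```text
lid12 [0.4636 0.321  0.2393] 0.0005 y' 0.0897111543711806 x' 0.16780069129729847 z 0.1143440074318412 R 0.2030557165790321 ang 0.5981521529836203
lid11 [0.4571 0.3201 0.2274] 0.0012 y' 0.08942028749937095 x' 0.17435580823141664 z 0.10235330260321715 R 0.20217850137394994 ang 0.5308333175943398
tip12 [0.4576 0.3358 0.2341] 0.0001 y' 0.10499563922331155 x' 0.17235176798276355 z 0.1090651053165102 R 0.20396158737489228 ang 0.5641924074469633
tip11 [0.4575 0.3358 0.2342] 0.0 y' 0.10497199020854701 x' 0.1724826165007025 z 0.10917310613711706 R 0.20412990985780266 ang 0.5642967225764032
```

View pics/s12z.png

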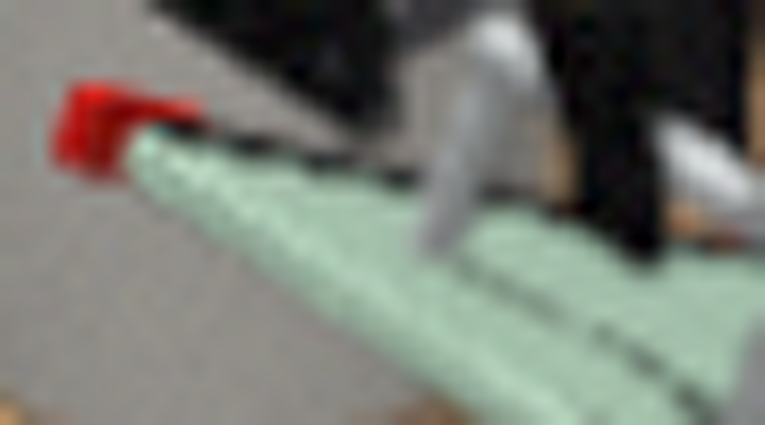

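Lid and pointer agree: 0.567–0.573 rad against 0.564–0.568 rad. Last look at the stack before handing in.

```bash
python3 -m creep '[[0,0,0,0,0,0,0],[0,0,0,0,0,0,0],[0,0,0,0,0,0,0],[0,0,0,0,0,0,0],[0,0,0,0,0,0,0]]'; python3 - <<'E'
from h import *
np.set_printoptions(precision=4,suppress=True)
t=grab("top");s=grab("side")
a=cv2.resize(t["img"][145:195,260:330,::-1],(560,400),interpolation=2)
b=cv2.resize(s["img"][185:265,285:365,::-1],(400,400)*1,interpolation=2)[:, :240*1+160]
cv2.imwrite("pics/fin.png",np.hstack([a,b])[:, :800] if a.shape[1]+b.shape[1]<=800 else cv2.resize(np.hstack([a,b]),(792,330)))
m=mask(t,(97,60,90),(115,255,255))
E
```

```text
time: 28.25
position: [0.5269, 0.2381, 0.42]
tool_rot: [1.14, 1.252, -1.139]
ft_force: [-5.1, 2.8, -6.2]
grip_width: 0.124
```

View pics/fin.png

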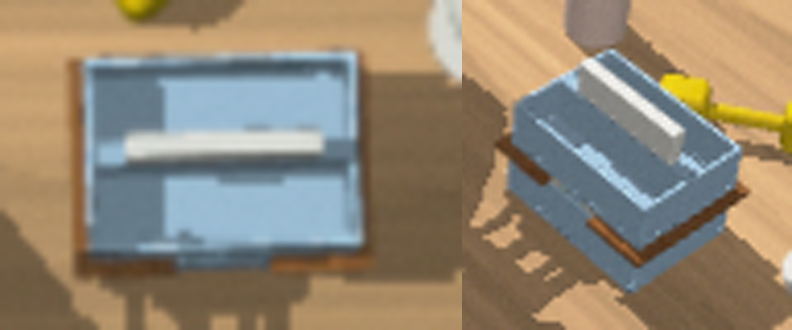

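The stack is square from both views: the upper tier sits parallel on the sheet with even margins, and the lid hold is steady. I'll hand it in.

```bash
python3 -c "
from bench import ctrl
print(ctrl.close_job())"
```

```text
the job is handed in; nothing more can be done
None
```

The job is handed in at about 28 s of the 72 s. The sheet lies on the tier of green teats, released, and the blue tier with the white carry bar stands on the sheet, also released. The arm is still gripping the lid bar, with the lid in line with the red pointer.

**Stack:** The last top and side views show the upper tier parallel to the sheet with even margins. After the sheet was released, its centre was within about 1 mm of the rim's. Contact on setting down was light, about 2 N for the sheet and 5 N for the tier.

**Lid:** From the side view and triangulation the lid measured 0.563–0.579 rad and the pointer 0.564–0.570 rad. The hold was steady at about 8 N on the wrist.

**Checks that disagreed:**
- **Lid angle:** working it out from how far the arm had moved gave about 0.60 rad. That estimate also put the bar about 2.5 mm off its arc.
- **Pointer angle:** wrist-only estimates of the pointer ran from about 0.57 to 0.64 rad. The high ones used poorly defined points near the pivot, so I went by comparing lid and pointer in the same pictures.
- **Heights:** the side camera read heights about 3–9 mm low.

The pointer read the same before and after the lift. I did not re-measure the other things on the dresser.

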